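# Clear the tools and close the cooler housings with their own covers

## Robot

A 6-joint arm with a two-finger parallel gripper is mounted at the origin on the work surface. World frame = base frame: x ahead of the robot, y to its left, z up, the work surface at z = 0. Lengths are in m, angles in rad, forces in N, time in s.
With the tool pointing down it reaches from about 0.375 to 0.9 m from the base axis. Payload 3.1 kg.
Tool frame: the origin (TCP) lies at the very end of the fingers, on their centre line; the grasp point (between the pads) lies 19 mm behind it; z points along the fingers, y is the line along which they close (so a half turn about z gives the same grasp; the last joint's range is limited). The gripper opens to 87 mm and grips with 3 to 60 N. Pads are 19 mm wide; open, the fingers measure 117 mm over their backs; the gripper's body (75 mm by 190 mm) begins 51 mm behind the grasp point.
Start: joints at [-0.178, 0.527, 1.433, -0, 1.181, -0.178], TCP at [0.625, 0, 0.223] pointing down, gripper open.
Joint ranges: [-3.08, 3.08], [-0.75, 2.2], [0.22, 2.44], [-1.43, 4.57], [0, 2.65], [-2.85, 2.85]. Speed limits (rad/s): [2.79, 2.79, 3.14, 3.14, 3.14, 3.14].

## Interface

Orientations are given as a unit quaternion [x, y, z, w].
In Python, from bench import manip gives the robot as it stands. The module is installed in compiled form; this text tells all that it offers.
- The arm moves only by the tool send_rows, never from a script. Its argument "motion" is a list that holds one entry, the list of rows, each a list of 7 numbers: the shift along the world's x, y, z each as a share of 20 mm, from -1 to 1, then the turn, a rotation vector about the world's x, y, z each as a share of 5 degrees, from -1 to 1, then the opening, from 0 (shut) to 1 (fully open). In form: [[[tx, ty, tz, rx, ry, rz, fingers], ...]]. A call has 1 to 20 rows; each row shifts and turns the commanded pose from where the row before left it; what a row does not reach is not made up. A row lasts 1/10 s, in which the tool goes at most 50 mm and 8.59 degrees, less where a joint would pass 70% of its speed; a pose out of reach is approached as far as the arm can. A call with a number of a shift or a turn outside -1 to 1 is refused whole. A call with a gripper value outside its range is refused whole. The fingers move at their own pace and stop on an object; "squeeze" is the grip in N (left out, the last holds). Time passes only in rows, so rows that do not move let the fingers close. It gives the time, the measured TCP pose, the force, the opening and the grip force at its end, in the units of the state.
- manip.sense(): the state, without advancing time (a new reading comes with each control period).
- manip.read_camera(name): name is "scene" or "side" or "wrist"; returns the picture (420x560x3 uint8, red, green, blue); there is no depth.
- manip.camera_info(name): a dict with "camera_matrix" (3x3 intrinsics, pixels), "cam_to_world" (4x4, takes a point from camera to world coordinates). Camera axes: x right, y up, looking along -z (the intrinsics and any distortion apply to the point x, -y, -z); pixel columns grow to the right and rows downward; lengths in m; the calibration is good to about 2 mm. A picture is of the moment at which its call begins: read the wrist's pose just before it. camera_info takes no time and is no camera call; for the wrist camera it gives the pose at the moment of the call.
- manip.finish_job(): hands the job in; it is judged then, once.
The state is a dict: "time_s": time; "joints": joint angles; "qvel": joint speeds; "tau": joint torques, N m; "tcp_pos": TCP position; "tcp_rot": TCP orientation; "force": force on the tool from outside, world axes, zero at the start; "torque": the same for the moment, N m; "opening": opening from 0.0 (shut) to 1.0 (fully open); "finger_force": force on a finger pad.
Only numpy, scipy, OpenCV 4.12 (cv2) and the standard library are available. Lean on these libraries where they do the work, as an engineer would, in place of code of your own. Each camera call takes 0.05 s, during which the arm holds its last target. There are 200 camera calls.

## Task

The cooler housings on the bench are welded and cleaned and must be closed against grit. Put the hand tools that were left lying across them (file, wire brush, chisel) into the black tool tray, and set every cover that is on the bench onto the housing of its own shape and size, handle up, fully down so that its flange lies flat on the rim. A housing whose cover is not on the bench stays open; leave everything else on the bench where it is.

Things in the scene. Friction and masses are not known exactly. Their poses are not given: they have to be found in the camera images.
- housing_big_round: Large round open aluminium housing, 112 mm outside diameter. Fixed, bolted down, upright, 70 mm high, 4 mm wall, floor 5 mm thick; origin at the centre of its underside, z up. Mouth at z = 70 mm. 
- housing_small_round: Small round open aluminium housing, 80 mm outside diameter. Fixed, bolted down, upright, 70 mm high, 4 mm wall, floor 5 mm thick; origin at the centre of its underside, z up. Mouth at z = 70 mm. 
- housing_square: Square open aluminium housing, 92 x 92 mm outside, sides along its x and y. Fixed, bolted down, upright, 70 mm high, 4 mm wall, floor 5 mm thick; origin at the centre of its underside, z up. Mouth at z = 70 mm. 
- housing_oblong: Oblong open aluminium housing, 124 mm (its x) x 72 mm (its y) outside. Fixed, bolted down, upright, 70 mm high, 4 mm wall, floor 5 mm thick; origin at the centre of its underside, z up. Mouth at z = 70 mm. 
- cover_big_round: Cover of the large round housing: flange 120 mm, plug 94 mm in diameter. Steel, lies handle up: plug 12 mm deep (5 mm clear of the housing wall all round), flange above it at z = 12 to 17 mm that rests on the rim, bar handle 60 x 14 x 14 mm along x, its centre at z = 43 mm. Origin: centre of the plug's underside, z up (58 mm above the bench when seated). 350 g. May be absent.
- cover_small_round: Cover of the small round housing: flange 88 mm, plug 62 mm in diameter. Steel, lies handle up: plug 12 mm deep (5 mm clear of the housing wall all round), flange above it at z = 12 to 17 mm that rests on the rim, bar handle 60 x 14 x 14 mm along x, its centre at z = 43 mm. Origin: centre of the plug's underside, z up (58 mm above the bench when seated). 350 g. May be absent.
- cover_square: Cover of the square housing: flange 100 x 100 mm, plug 74 x 74 mm, sides along its x and y. Steel, lies handle up: plug 12 mm deep (5 mm clear of the housing wall all round), flange above it at z = 12 to 17 mm that rests on the rim, bar handle 60 x 14 x 14 mm along x, its centre at z = 43 mm. Origin: centre of the plug's underside, z up (58 mm above the bench when seated). 350 g. May be absent.
- cover_oblong: Cover of the oblong housing: flange 132 mm (its x) x 80 mm (its y), plug 106 x 54 mm. Steel, lies handle up: plug 12 mm deep (5 mm clear of the housing wall all round), flange above it at z = 12 to 17 mm that rests on the rim, bar handle 60 x 14 x 14 mm along x, its centre at z = 43 mm. Origin: centre of the plug's underside, z up (58 mm above the bench when seated). 350 g. May be absent.
- file: Flat file, 165 mm long: along -x a wooden handle 76 x 26 x 22 mm, along +x a steel blade 24 mm wide, 12 mm thick. Origin at the middle of its underside, x along its length, z up. About 200 g. Starts lying across a housing's mouth.
- wire_brush: Wire brush lying bristles up: wooden bar 170 x 26 x 18 mm along x, bristle block 62 mm long and 20 mm high on its +x end (x = 19 to 81 mm, z = 18 to 38 mm). Origin at the middle of the bar's underside, z up. About 150 g. Starts lying across a housing's mouth.
- chisel: Cold chisel, 166 mm long: square steel bar 20 x 20 mm from x = -84 to 40 mm, flat 26 mm wide, 10 mm thick edge to x = 82 mm. Origin at the middle of its underside, z up. About 280 g. Starts lying across a housing's mouth.
- tool_tray: Open black plastic tool tray, fixed, 220 mm (its x) x 150 mm (its y) outside, walls 5 mm thick and 30 mm high, floor 5 mm. Origin at the centre of its underside. Stands on the left or the right of the bench.
- cooler_core: Bystander: heat-exchanger core with perforated copper end plates, fixed, 166 mm (its x) x 130 x 115 mm high. Origin at the centre of its underside.
- hex_nut: Bystander: loose steel nut, 38 mm across, 18 mm high. Origin under its centre.
- angle_bracket: Bystander: loose steel angle, 34 x 34 mm foot, 34 mm high. Origin under its foot.
- bush: Bystander: loose brass bush, 32 mm diameter, 22 mm high. Origin under its centre.
- tape_roll: Bystander: roll of grey tape lying flat, 90 mm diameter, 25 mm high. Origin under its centre.
- spray_can: Bystander: grey spray can, 56 mm diameter, 160 mm high. Origin under its centre.
- rod_carton: Bystander: cardboard carton of welding rods, 75 (x) x 150 (y) x 35 mm high. Origin under its centre.
Things that resemble listed ones, but are neither listed nor needed, are in the scene too. Leave any red look-alike of the chisel alone.

How it is judged:
By the outcome, as a careful person would: the job done as asked, in the order asked, and still so for the second after the job is handed in, with the robot touching nothing.
Of cover_big_round, cover_small_round, cover_square, cover_oblong only 3 to 4 are there at a start; the rules pass over those that are not, and their reading is None.
At some moment in a run one of cover_big_round, cover_small_round, cover_square, cover_oblong may be knocked a few centimetres aside while the robot is not near it.
Once in a run the grip may slacken for a moment while it holds something.
It also fails if it takes over 210 s, if anything falls off the work surface, if the arm or the gripper's body presses on something with over 40 N, if the wrist force passes 120 N, or if a joint passes its speed limit or range.

## Working session

There is one attempt and no reset: what is moved stays moved. The work goes in short steps, Python scripts to look and compute and a tool call to move; the robot and the scene stay as the last step left them, time stands still between calls to the robot, and variables do not carry over. Pictures are saved under pics/ and viewed, at most 14 in all, crops included, and the job is handed in when it is done.

Besides the shell and the picture viewer there is one more tool, called after "Call:" by a JSON object that holds its "fn" and its "kwargs", one argument or row to a line. send_rows: Moves the arm, as the interface text tells. Shift numbers are shares of 20 mm and turn numbers shares of 5 degrees, none past 1 either way. Its arguments: {"type":"object","properties":{"motion":{"type":"array","items":{"type":"array","items":{"type":"array","items":{"type":"number"}}}},"squeeze":{"type":"number"}},"required":["motion"]}

```bash
mkdir -p pics
cat > h.py <<'E'
import numpy as np,cv2
from bench import manip
def info(n):
    d=manip.camera_info(n);return np.array(d["camera_matrix"]),np.array(d["cam_to_world"]),d
def ray(n,u,v,I=None):
    K,T,_=I or info(n)
    p=np.linalg.inv(K)@np.array([u,v,1.]);d=T[:3,:3]@np.array([p[0],-p[1],-p[2]])
    return T[:3,3],d
def onz(n,u,v,z,I=None):
    o,d=ray(n,u,v,I);return o+d*(z-o[2])/d[2]
def proj(n,P,I=None):
    K,T,_=I or info(n);q=T[:3,:3].T@(np.array(P)-T[:3,3]);q=K@np.array([q[0],-q[1],-q[2]]);return q[:2]/q[2]
def snap(n,f):
    im=cv2.cvtColor(np.array(manip.read_camera(n)),cv2.COLOR_RGB2BGR);cv2.imwrite('pics/'+f,im);return im
E
python3 - <<'E'
from h import *
np.set_printoptions(precision=3,suppress=True)
for n in("scene","side","wrist"):
    print(info(n)); snap(n,n+'0.png')
E
```

```text
(array([[502.241,   0.   , 284.08 ],
       [  0.   , 502.241, 207.544],
       [  0.   ,   0.   ,   1.   ]]), array([[ 0.708, -0.372,  0.6  ,  1.357],
       [ 0.706,  0.395, -0.588, -0.828],
       [-0.018,  0.84 ,  0.542,  0.828],
       [ 0.   ,  0.   ,  0.   ,  1.   ]]), {'camera_matrix': array([[502.241,   0.   , 284.08 ],
       [  0.   , 502.241, 207.544],
       [  0.   ,   0.   ,   1.   ]]), 'cam_to_world': array([[ 0.708, -0.372,  0.6  ,  1.357],
       [ 0.706,  0.395, -0.588, -0.828],
       [-0.018,  0.84 ,  0.542,  0.828],
       [ 0.   ,  0.   ,  0.   ,  1.   ]])})
(array([[386.523,   0.   , 272.776],
       [  0.   , 386.523, 209.825],
       [  0.   ,   0.   ,   1.   ]]), array([[-0.959,  0.193, -0.206,  0.246],
       [-0.283, -0.628,  0.725,  0.951],
       [ 0.011,  0.754,  0.657,  0.93 ],
       [ 0.   ,  0.   ,  0.   ,  1.   ]]), {'camera_matrix': array([[386.523,   0.   , 272.776],
       [  0.   , 386.523, 209.825],
       [  0.   ,   0.   ,   1.   ]]), 'cam_to_world': array([[-0.959,  0.193, -0.206,  0.246],
       [-0.283, -0.628,  0.725,  0.951],
       [ 0.011,  0.754,  0.657,  0.93 ],
       [ 0.   ,  0.   ,  0.   ,  1.   ]])})
(array([[334.463,   0.   , 284.138],
       [  0.   , 334.463, 213.145],
       [  0.   ,   0.   ,   1.   ]]), array([[ 1.   , -0.   ,  0.001,  0.624],
       [ 0.   ,  0.963,  0.268,  0.072],
       [-0.001, -0.268,  0.963,  0.383],
       [ 0.   ,  0.   ,  0.   ,  1.   ]]), {'camera_matrix': array([[334.463,   0.   , 284.138],
       [  0.   , 334.463, 213.145],
       [  0.   ,   0.   ,   1.   ]]), 'cam_to_world': array([[ 1.   , -0.   ,  0.001,  0.624],
       [ 0.   ,  0.963,  0.268,  0.072],
       [-0.001, -0.268,  0.963,  0.383],
       [ 0.   ,  0.   ,  0.   ,  1.   ]])})
```

View pics/scene0.png

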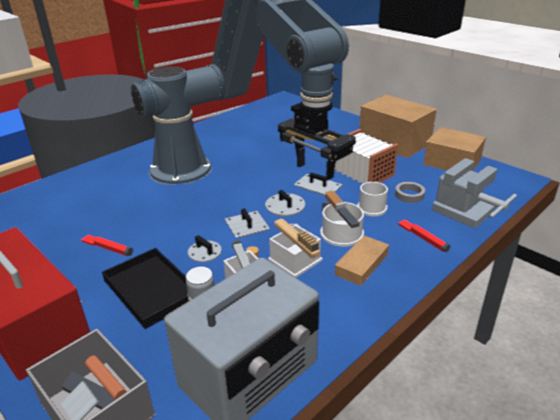

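View pics/side0.png

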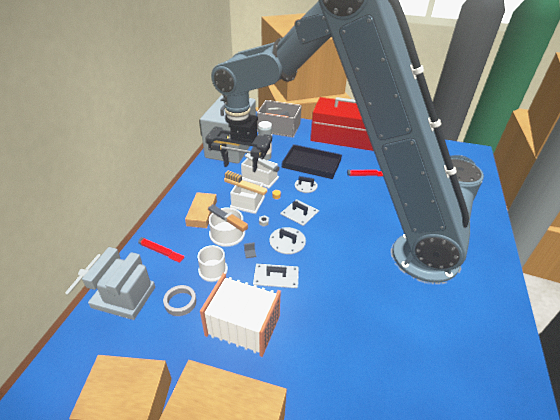

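Scene: the four housings form a row at about (373,198), (343,222), (295,250) and (240,260). Tools lie across three of them. Four covers sit at (318,183), (285,203), (246,223) and (204,248), and the tray is at (150,285). Side confirms this. I'll take a larger crop and the wrist picture.

Run:
```python
from h import *
im=cv2.imread('pics/scene0.png')[150:310,170:410];cv2.imwrite('pics/sc.png',cv2.resize(im,None,fx=3.3,fy=3.3,interpolation=cv2.INTER_CUBIC))
# rough positions
for nm,u,v,z in [('sr',373,187,.07),('br',343,210,.07),('sq',295,240,.07),('obl',240,258,.07),('cO',318,184,.017),('cB',285,203,.017),('cS',246,223,.017),('cs',204,251,.017),('tray',150,287,0),('core',370,140,.1),('can',200,272,.15)]:
    print(nm,onz('scene',u,v,z).round(3))
```

```text
sr [0.63  0.253 0.07 ]
br [0.645 0.096 0.07 ]
sq [ 0.645 -0.095  0.07 ]
obl [ 0.599 -0.239  0.07 ]
cO [0.44  0.224 0.017]
cB [0.444 0.071 0.017]
cS [ 0.438 -0.081  0.017]
cs [ 0.455 -0.244  0.017]
tray [ 0.455 -0.412  0.   ]
core [0.466 0.454 0.1  ]
can [ 0.654 -0.389  0.15 ]
```

View pics/sc.png

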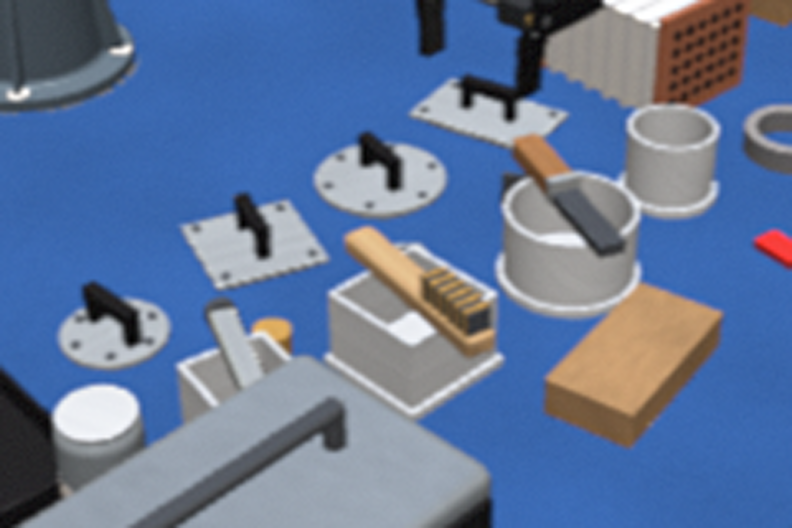

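View pics/wrist0.png

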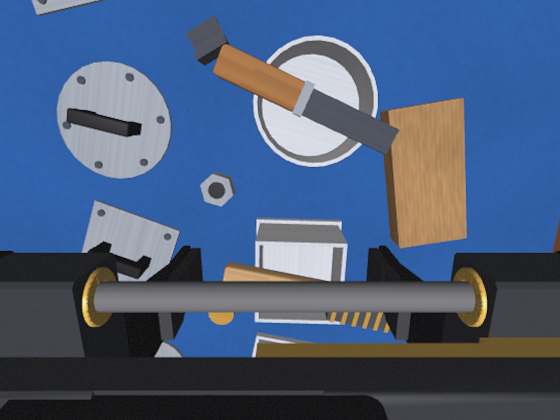

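Wrist view: big round cover at (115,120), file over the big round housing at (315,100), square housing below it with the brush, a nut at (217,190), the bracket at (207,40) and the carton at (425,170). I'll move the wrist to two higher viewpoints.

Call:
{"fn": "send_rows", "kwargs": {
  "motion": [
    [[-0.8,-0.4,1,0,0,0,1],[-0.8,-0.4,1,0,0,0,1],[-0.8,-0.4,1,0,0,0,1],[-0.8,-0.4,1,0,0,0,1],[-0.8,-0.4,1,0,0,0,1],[0,0,0,0,0,0,1],[0,0,0,0,0,0,1]]
  ]
}}

```text
time_s: 0.85
tcp_pos: [0.5451, -0.04, 0.3226]
tcp_rot: [0.707, 0.707, 0.0, 0.0]
force: [0.1, -0.6, 0.8]
opening: 1.004
finger_force: 0.0
```

```bash
cat >> h.py <<'E'
import pickle
def wsnap(f):
    I=info('wrist');im=snap('wrist',f+'.png');pickle.dump(I,open('pics/'+f+'.pkl','wb'));return im,I
def load(f): return cv2.imread('pics/'+f+'.png'),pickle.load(open('pics/'+f+'.pkl','rb'))
E
python3 -c "
from h import *
wsnap('w1');print(manip.sense()['time_s'],manip.sense()['tcp_pos'])"
```

```text
0.9 [ 0.54498145 -0.03974053  0.32181448]
```

Call:
{"fn": "send_rows", "kwargs": {
  "motion": [
    [[0,-1,0,0,0,0,1],[0,-1,0,0,0,0,1],[0,-1,0,0,0,0,1],[0,-1,0,0,0,0,1],[0,-1,0,0,0,0,1],[0,-1,0,0,0,0,1],[0,-1,0,0,0,0,1],[0,-1,0,0,0,0,1],[0,-1,0,0,0,0,1],[0,-1,0,0,0,0,1],[0,-1,0,0,0,0,1],[0,-1,0,0,0,0,1],[0,-1,0,0,0,0,1],[0,-1,0,0,0,0,1],[0,-1,0,0,0,0,1],[0,-1,0,0,0,0,1],[0,-1,0,0,0,0,1],[0,0,0,0,0,0,1],[0,0,0,0,0,0,1]]
  ]
}}

```text
time_s: 2.8
tcp_pos: [0.5447, -0.3803, 0.3222]
tcp_rot: [0.707, 0.707, 0.0, -0.001]
force: [-0.8, 0.5, -0.1]
opening: 1.0
finger_force: 0.0
```

```bash
python3 -c "
from h import *
b,_=wsnap('w2');a,_=load('w1');print(manip.sense()['time_s'],manip.sense()['tcp_pos'])
cv2.imwrite('pics/w12.png',np.vstack([a[:270],b[:330]]))"
```

```text
2.85 [ 0.54486102 -0.37956074  0.32235517]
```

View pics/w12.png

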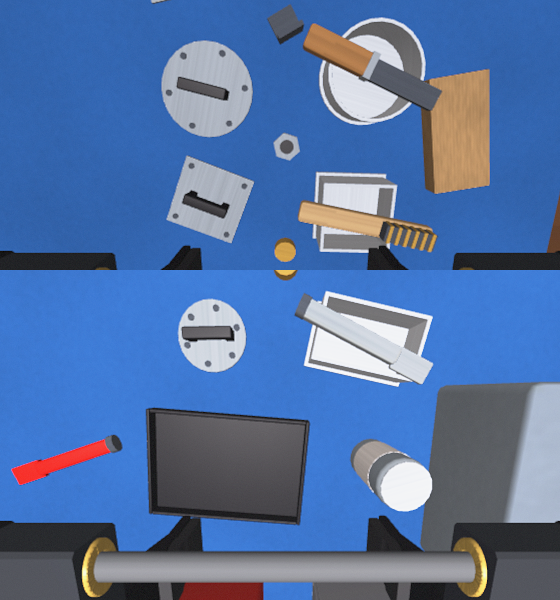

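The composite shows, in w1, the file at (372,65), the brush at (367,226), the big cover (207,88) and square cover (210,200). In w2 (offset 270 rows) it shows the small cover (212,65), the chisel running from (303,36) to (424,105), the tray (228,195), the spray can and the red look-alike, which I'll leave alone. Next I'll measure the tools in two views.

```bash
cat > m1.py <<'E'
from h import *
np.set_printoptions(precision=4,suppress=True)
a,Ia=load('w1');b,Ib=load('w2');s=cv2.imread('pics/scene0.png');Is=info('scene')
def comps(im,lo,hi,roi,mn=60):
    h=cv2.cvtColor(im,cv2.COLOR_BGR2HSV);m=cv2.inRange(h,lo,hi);z=np.zeros_like(m);x0,y0,x1,y1=roi;z[y0:y1,x0:x1]=m[y0:y1,x0:x1]
    c,_=cv2.findContours(z,cv2.RETR_EXTERNAL,cv2.CHAIN_APPROX_NONE);return sorted([k for k in c if cv2.contourArea(k)>mn],key=cv2.contourArea,reverse=True)
def tri(n1,p1,I1,n2,p2,I2):
    o1,d1=ray(n1,*p1,I1);o2,d2=ray(n2,*p2,I2);t=np.linalg.lstsq(np.c_[d1,-d2],o2-o1,rcond=None)[0]
    A=o1+t[0]*d1;B=o2+t[1]*d2;return (A+B)/2,np.linalg.norm(A-B)
E
python3 - <<'E'
from m1 import *
def show(t,im,lo,hi,roi,n=1):
    for k in comps(im,lo,hi,roi)[:n]: print(t,cv2.contourArea(k),cv2.minAreaRect(k))
w=((8,60,60),(25,255,255))
show('file a',a,*w,(290,10,400,100),2); show('file s',s,*w,(310,180,360,230),2)
show('brush a',a,*w,(290,190,450,262),3); show('brush s',s,*w,(265,210,325,262),3)
show('tray b',b,(0,0,0),(179,255,75),(140,130,320,260))
g=((0,0,100),(179,70,255))
show('cB a',a,*g,(155,30,260,145));show('cS a',a,*g,(155,150,260,248));show('cs b',b,*g,(170,20,255,110))
d=((0,0,0),(179,255,85))
show('hB a',a,*d,(170,70,235,110));show('hS a',a,*d,(178,180,235,225));show('hs b',b,*d,(178,50,240,80))
show('chis end b',b,*d,(285,15,325,60),2)
E
python3 - <<'E'
from m1 import *
c1=a[0:130,280:460];c2=a[150:262,280:460];c3=b[10:130,280:460]
im=np.vstack([c1,c2,c3]);
o=np.hstack([cv2.resize(c1,(390,282),interpolation=3),cv2.resize(c3,(390,260),interpolation=3)[:260].copy().reshape(260,390,3) if 0 else cv2.resize(b[0:130,280:460],(390,282),interpolation=3)])
p=np.hstack([cv2.resize(a[140:270,280:460],(390,282),interpolation=3),cv2.resize(s[225:290,200:290],(390,282),interpolation=3)])
cv2.imwrite('pics/z1.png',np.vstack([o,p]))
E
```

```text
file a 1788.5 ((336.636474609375, 49.824485778808594), (67.82085418701172, 28.569225311279297), 25.769329071044922)
file s 124.5 ((332.4671936035156, 197.8606719970703), (17.28498077392578, 9.858839988708496), 50.19443130493164)
brush a 2330.5 ((366.9487609863281, 225.739013671875), (139.7559051513672, 25.772077560424805), 12.094757080078125)
brush a 66.0 ((292.5, 249.5), (5.0, 19.0), 0.0)
brush s 567.0 ((298.5667724609375, 235.62327575683594), (54.75811004638672, 16.47008514404297), 41.00908279418945)
tray b 16037.5 ((223.2794189453125, 202.86764526367188), (161.90631103515625, 119.64654541015625), 4.39870548248291)
cB a 6706.5 ((207.0, 88.5), (95.0, 90.0), 90.0)
cS a 4597.5 ((208.78103637695312, 199.10218811035156), (72.27865600585938, 67.49424743652344), 19.983108520507812)
cs b 3776.5 ((211.5, 65.0), (72.0, 67.0), 90.0)
hB a 512.0 ((202.2975311279297, 88.28084564208984), (52.702049255371094, 11.006482124328613), 14.534454345703125)
hS a 490.0 ((205.29432678222656, 203.4053192138672), (45.08140563964844, 14.726128578186035), 20.323137283325195)
hs b 101.0 ((208.0, 63.0), (50.0, 14.0), -0.0)
```

View pics/z1.png

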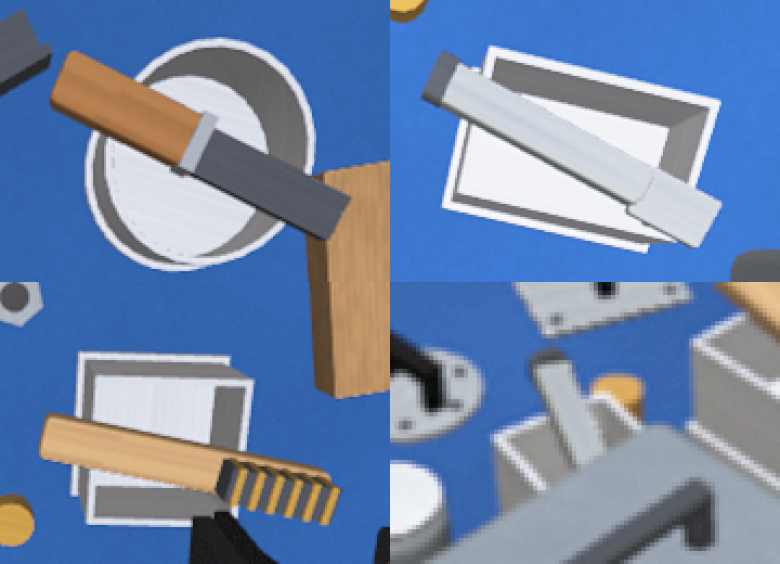

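The crop gives the tool ends in native pixels. File: (309,35) to (438,98). Brush: left end (300,211). Chisel: (301,35) to (428,104). I'll triangulate the heights and compute poses.

Run:
```python
from m1 import *
print('file',tri('w',(309,34.6),Ia,'s',(329.7,193.3),Is));print('brush',tri('w',(300,211),Ia,'s',(278.5,222),Is));print('chisel',tri('w',(300.8,35),Ib,'s',(236.5,241.9),Is))
def P(t,p,q,zp,zq,I):
    A=onz('w',*p,zp,I);B=onz('w',*q,zq,I);d=B-A;print(t,A[:2],B[:2],'mid',(A+B)[:2]/2,'len',np.hypot(*d[:2]),'yaw',np.degrees(np.arctan2(d[1],d[0])))
P('file',(309,34.6),(438.3,97.8),.092,.082,Ia);P('ferrule',(370,66),(438.3,97.8),.09,.082,Ia)
P('chisel',(300.8,35),(428,104),.09,.08,Ib)
P('brush',(300,211),(431.5,236.5),.088,.088,Ia)
c=cv2.boxPoints(((223.28,202.87),(161.9,119.6),4.4));Z=np.array([onz('w',*p,.03,Ib)[:2] for p in c]);print(Z,Z.mean(0))
for t,p,I in[('cB',(207,88.5),Ia),('cS',(208.8,199.1),Ia),('cs',(211.5,65),Ib)]:print(t,onz('w',*p,.017,I))
def H(t,r,I,z=.05):
    (u,v),(l,h),an=r;an=np.radians(an);d=np.array([np.cos(an),np.sin(an)])*l/2;P(t,(u-d[0],v-d[1]),(u+d[0],v+d[1]),z,z,I)
H('hB',((202.3,88.3),(52.7,11),14.5),Ia);H('hS',((205.3,203.4),(45,14.7),20.3),Ia);H('hs',((208,63),(50,14),0),Ib)
```

```text
file (array([0.5729, 0.1223, 0.0819]), np.float64(0.0017056120188431697))
brush (array([ 0.5661, -0.0768,  0.0792]), np.float64(0.002612562734910898))
chisel (array([ 0.5632, -0.2189,  0.0886]), np.float64(0.0030315125561620037))
file [0.5716 0.1194] [0.721  0.0565] mid [0.6463 0.088 ] len 0.16206870111192045 yaw -22.834104116244575
ferrule [0.6389 0.0889] [0.721  0.0565] mid [0.68   0.0727] len 0.08826506082775085 yaw -21.529246029912414
chisel [ 0.5625 -0.2206] [ 0.71   -0.2902] mid [ 0.6363 -0.2554] len 0.16315895279822834 yaw -25.244142726256584
brush [ 0.5647 -0.0753] [ 0.7301 -0.1087] mid [ 0.6474 -0.092 ] len 0.16880402048075174 yaw -11.400737918724849
[[ 0.3312 -0.4992]
 [ 0.3633 -0.3293]
 [ 0.5774 -0.3457]
 [ 0.5671 -0.5192]] [ 0.4597 -0.4233]
cB [0.4442 0.0722 0.017 ]
cS [ 0.4375 -0.0768  0.017 ]
cs [ 0.4511 -0.2393  0.017 ]
hB [0.4151 0.0771] [0.4763 0.062 ] mid [0.4457 0.0695] len 0.06305645988079714 yaw -13.911592803475198
hS [ 0.4127 -0.0643] [ 0.4676 -0.0858] mid [ 0.4402 -0.0751] len 0.05904484791906878 yaw -21.393517886048855
hs [ 0.4237 -0.2419] [ 0.4835 -0.242 ] mid [ 0.4536 -0.242 ] len 0.05982675507187839 yaw -0.0399972831155861
```

Run:
```python
from m1 import *
for z in(.15,.2,.25): print('mach',onz('w',435,125,z,Ib),onz('w',442,115,z,Ib))
print('can',onz('w',404,215,.16,Ib),onz('s',200,272,.16,Is))
Z=np.array([onz('w',*p,.03,Ib)[:2] for p in[(147,138),(309,151),(300,254),(150,244)]]);print(Z,Z.mean(0),np.degrees(np.arctan2(*(Z[1]-Z[0])[::-1])))
print(manip.sense()['joints'])
```

```text
mach [ 0.6903 -0.3126  0.15  ] [ 0.6959 -0.3034  0.15  ]
mach [ 0.6684 -0.312   0.2   ] [ 0.6732 -0.3041  0.2   ]
mach [ 0.6465 -0.3113  0.25  ] [ 0.6504 -0.3049  0.25  ]
can [ 0.6652 -0.4001  0.16  ] [ 0.6645 -0.3956  0.16  ]
[[ 0.363  -0.3305]
 [ 0.578  -0.3478]
 [ 0.5677 -0.4959]
 [ 0.3508 -0.4801]] [ 0.4649 -0.4136] -4.574768639088472
[-0.7767  0.4981  1.2     0.0006  1.4445 -0.7767]
```

Run:
```python
from m1 import *
print(tri('w',(439,118),Ib,'s',(264,259),Is),tri('w',(434,160),Ib,'s',(200,295),Is))
```

```text
(array([ 0.7089, -0.287 ,  0.1456]), np.float64(0.04552284731957304)) (array([ 0.6912, -0.3801,  0.1173]), np.float64(0.06841626128201792))
```

Call:
{"fn": "send_rows", "kwargs": {
  "motion": [
    [[0.33,0.49,-0.4,0,0,1,0.55],[0.33,0.49,-0.4,0,0,1,0.55],[0.33,0.49,-0.4,0,0,1,0.55],[0.33,0.49,-0.4,0,0,1,0.55],[0.33,0.49,-0.4,0,0,1,0.55],[0.33,0.49,-0.4,0,0,1,0.55],[0.33,0.49,-0.4,0,0,1,0.55],[0.33,0.49,-0.4,0,0,1,0.55],[0.33,0.49,-0.4,0,0,1,0.55],[0.33,0.49,-0.4,0,0,1,0.55],[0.33,0.49,-0.4,0,0,1,0.55],[0.33,0.49,-0.4,0,0,1,0.55],[0.33,0.49,-0.4,0,0,1,0.55],[0,0,-1,0,0,0,0.55],[0,0,-1,0,0,0,0.55],[0,0,-1,0,0,0,0.55],[0,0,-1,0,0,0,0.55],[0,0,0,0,0,0,0.55],[0,0,0,0,0,0,0.55]]
  ]
}}

```text
time_s: 4.75
tcp_pos: [0.6309, -0.2517, 0.1388]
tcp_rot: [0.216, 0.976, 0.0, -0.0]
force: [0.7, -0.6, 1.0]
opening: 0.55
finger_force: 0.0
```

Run:
```python
from h import *
from scipy.spatial.transform import Rotation as R
s=manip.sense();m=R.from_quat(s['tcp_rot']).as_matrix();print(s['joints'],np.degrees(np.arctan2(m[1,1],m[0,1])))
a=snap('scene','s1.png');b=snap('side','d1.png')
cv2.imwrite('pics/sd1.png',np.hstack([cv2.resize(a[170:300,160:300],(400,371)),cv2.resize(b[110:240,200:340],(400,371))]))
```

```text
[-5.43858112e-01  6.93070041e-01  1.35829156e+00  1.45921396e-04
  1.09074121e+00 -1.67943195e+00] 65.05972281321228
```

View pics/sd1.png

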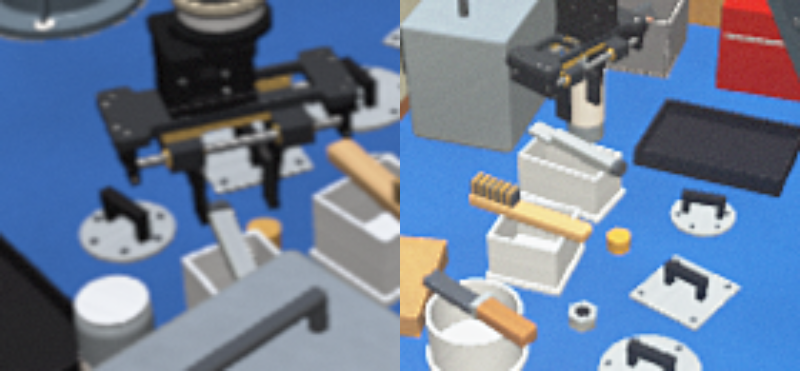

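The gripper straddles the chisel with the fingers aligned across it (scene crop (235,200)). Next: descend, grip and lift.

Call:
{"fn": "send_rows", "kwargs": {
  "motion": [
    [[0,0,-1,0,0,0,0.55],[0,0,-1,0,0,0,0.55],[0,0,-0.8,0,0,0,0.55],[0,0,-0.5,0,0,0,0.55],[0,0,0,0,0,0,0.55],[0,0,0,0,0,0,0],[0,0,0,0,0,0,0],[0,0,0,0,0,0,0],[0,0,0,0,0,0,0],[0,0,0,0,0,0,0]]
  ],
  "squeeze": 40
}}

```text
time_s: 5.85
tcp_pos: [0.6313, -0.2522, 0.0732]
tcp_rot: [0.217, 0.976, 0.0, 0.001]
force: [-0.2, 1.2, 2.7]
opening: 0.223
finger_force: 40.0
```

Call:
{"fn": "send_rows", "kwargs": {
  "motion": [
    [[0,0,0.5,0,0,0,0],[0,0,1,0,0,0,0],[0,0,1,0,0,0,0],[0,0,1,0,0,0,0],[0,0,0.5,0,0,0,0],[0,0,0,0,0,0,0]]
  ]
}}

```text
time_s: 6.45
tcp_pos: [0.6316, -0.2532, 0.1544]
tcp_rot: [0.216, 0.976, -0.001, 0.002]
force: [-0.5, -0.5, -3.0]
opening: 0.225
finger_force: 40.0
```

Call:
{"fn": "send_rows", "kwargs": {
  "motion": [
    [[-1,0,0.4,0,0,0.82,0],[-1,0,0.4,0,0,0.82,0],[-1,0,0.4,0,0,0.82,0],[-1,0,0.4,0,0,0.82,0],[-1,0,0.4,0,0,0.82,0],[-0.38,-0.99,0,0,0,0,0],[-0.38,-0.99,0,0,0,0,0],[-0.38,-0.99,0,0,0,0,0],[-0.38,-0.99,0,0,0,0,0],[-0.38,-0.99,0,0,0,0,0],[-0.38,-0.99,0,0,0,0,0],[-0.38,-0.99,0,0,0,0,0],[-0.38,-0.99,-0.5,0,0,0,0],[-0.38,-0.99,-0.5,0,0,0,0],[-0.38,-0.99,-0.5,0,0,0,0],[0,0,-1,0,0,0,0],[0,0,-1,0,0,0,0],[0,0,-1,0,0,0,0],[0,0,-1,0,0,0,0],[0,0,0,0,0,0,0]]
  ]
}}

```text
time_s: 8.45
tcp_pos: [0.4526, -0.4486, 0.0785]
tcp_rot: [0.039, 0.999, 0.003, -0.003]
force: [-0.4, -0.0, -3.5]
opening: 0.224
finger_force: 40.0
```

Run:
```python
from h import *
s=manip.sense();print(s['tcp_pos'],s['opening'],s['joints'].round(2) if hasattr(s['joints'],'round') else s['joints'])
a=snap('scene','s2.png');b=snap('side','d2.png')
cv2.imwrite('pics/sd2.png',np.hstack([cv2.resize(a[200:340,80:230],(400,373)),cv2.resize(b[90:220,250:390],(400,373))]))
```

```text
[ 0.45264881 -0.44863128  0.07846547] 0.22351700704344313 [-0.96  0.73  1.5  -0.    0.92 -2.45]
```

View pics/sd2.png

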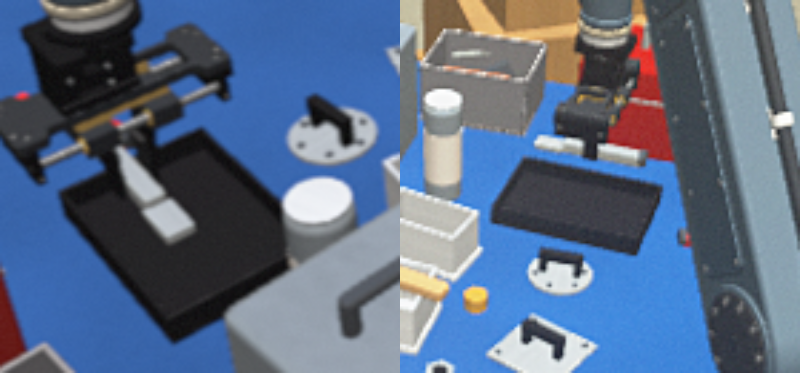

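Scene and side show the chisel held level above the tray, at scene crop (150,190). Lowering and releasing.

Call:
{"fn": "send_rows", "kwargs": {
  "motion": [
    [[0,0,-1,0,0,0,0],[0,0,-1,0,0,0,0],[0,0,-1,0,0,0,0],[0,0,-0.3,0,0,0,0],[0,0,0,0,0,0,0],[0,0,0,0,0,0,0.32],[0,0,0,0,0,0,0.32],[0,0,0,0,0,0,0.32],[0,0,0.5,0,0,0,0.32],[0,0,1,0,0,0,0.32],[0,0,1,0,0,0,0.5],[0,0,1,0,0,0,0.5],[0,0,1,0,0,0,0.5],[0,0,1,0,0,0,0.5],[0,0,1,0,0,0,0.5]]
  ]
}}

```text
time_s: 10.05
tcp_pos: [0.4549, -0.4507, 0.1487]
tcp_rot: [0.039, 0.999, -0.001, 0.0]
force: [0.2, 0.4, -0.1]
opening: 0.5
finger_force: 0.0
```

Call:
{"fn": "send_rows", "kwargs": {
  "motion": [
    [[0.314,0.973,0,0,0,-0.128,0.55],[0.314,0.973,0,0,0,-0.128,0.55],[0.314,0.973,0,0,0,-0.128,0.55],[0.314,0.973,0,0,0,-0.128,0.55],[0.314,0.973,0,0,0,-0.128,0.55],[0.314,0.973,0,0,0,-0.128,0.55],[0.314,0.973,0,0,0,-0.128,0.55],[0.314,0.973,0,0,0,-0.128,0.55],[0.314,0.973,0,0,0,-0.128,0.55],[0.314,0.973,0,0,0,-0.128,0.55],[0.314,0.973,0,0,0,-0.128,0.55],[0.314,0.973,0,0,0,-0.128,0.55],[0.314,0.973,0,0,0,-0.128,0.55],[0.314,0.973,0,0,0,-0.128,0.55],[0.314,0.973,0,0,0,-0.128,0.55],[0.314,0.973,0,0,0,-0.128,0.55],[0.314,0.973,0,0,0,-0.128,0.55],[0.314,0.973,0,0,0,-0.128,0.55],[0.314,0.973,0,0,0,-0.128,0.55],[0.314,0.973,0,0,0,-0.128,0.55]]
  ]
}}

```text
time_s: 12.05
tcp_pos: [0.5809, -0.0606, 0.1478]
tcp_rot: [0.151, 0.989, -0.0, 0.001]
force: [-0.8, 0.5, -0.2]
opening: 0.554
finger_force: 0.0
```

Call:
{"fn": "send_rows", "kwargs": {
  "motion": [
    [[0.314,0.973,0,0,0,-0.128,0.55],[0.314,0.973,0,0,0,-0.128,0.55],[0.314,0.973,0,0,0,-0.128,0.55],[0.314,0.973,0,0,0,-0.128,0.55],[0.314,0.973,0,0,0,-0.128,0.55],[0.314,0.973,0,0,0,-0.128,0.55],[0.314,0.973,0,0,0,-0.128,0.55],[0.314,0.973,0,0,0,-0.128,0.55],[0,0,-0.7,0,0,0,0.55],[0,0,0,0,0,0,0.55],[0,0,0,0,0,0,0.55]]
  ]
}}

```text
time_s: 13.15
tcp_pos: [0.6296, 0.0935, 0.132]
tcp_rot: [0.195, 0.981, -0.0, -0.001]
force: [1.1, 0.1, -0.3]
opening: 0.549
finger_force: 0.0
```

Run:
```python
from h import *
a=snap('scene','s3.png');b=snap('side','d3.png')
cv2.imwrite('pics/sd3.png',np.hstack([cv2.resize(a[120:260,260:400],(400,400)),cv2.resize(b[160:290,180:310],(400,400))]))
```

```text
(no output)
```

View pics/sd3.png

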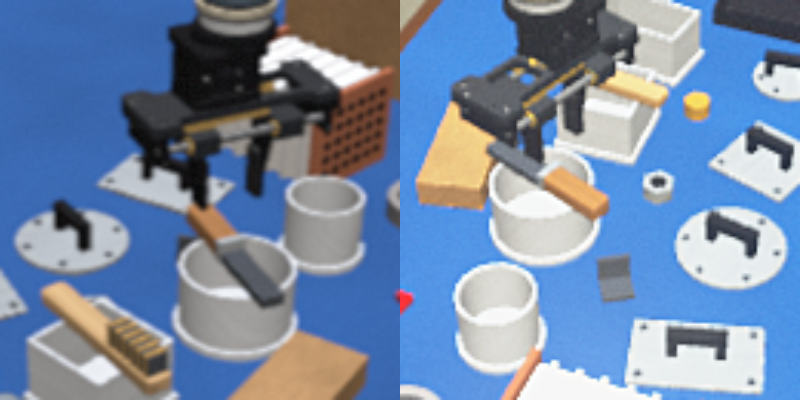

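The fingers straddle the file's wooden handle, at scene crop (215,225) and side crop (560,180). Grip and lift.

Call:
{"fn": "send_rows", "kwargs": {
  "motion": [
    [[0,0,-1,0,0,0,0.55],[0,0,-1,0,0,0,0.55],[0,0,-0.6,0,0,0,0.55],[0,0,-0.35,0,0,0,0.55],[0,0,0,0,0,0,0.55],[0,0,0,0,0,0,0],[0,0,0,0,0,0,0],[0,0,0,0,0,0,0],[0,0,0,0,0,0,0],[0,0,0.5,0,0,0,0],[0,0,1,0,0,0,0],[0,0,1,0,0,0,0],[0,0,1,0,0,0,0],[0,0,1,0,0,0,0],[0,0,0.5,0,0,0,0],[0,0,0,0,0,0,0]]
  ]
}}

```text
time_s: 14.85
tcp_pos: [0.6316, 0.0944, 0.1755]
tcp_rot: [0.194, 0.981, 0.0, 0.002]
force: [0.5, 0.2, -1.5]
opening: 0.297
finger_force: 39.9
```

Call:
{"fn": "send_rows", "kwargs": {
  "motion": [
    [[-0.376,-0.982,0,0,0,0.149,0],[-0.376,-0.982,0,0,0,0.149,0],[-0.376,-0.982,0,0,0,0.149,0],[-0.376,-0.982,0,0,0,0.149,0],[-0.376,-0.982,0,0,0,0.149,0],[-0.376,-0.982,0,0,0,0.149,0],[-0.376,-0.982,0,0,0,0.149,0],[-0.376,-0.982,0,0,0,0.149,0],[-0.376,-0.982,0,0,0,0.149,0],[-0.376,-0.982,0,0,0,0.149,0],[-0.376,-0.982,0,0,0,0.149,0],[-0.376,-0.982,0,0,0,0.149,0],[-0.376,-0.982,0,0,0,0.149,0],[-0.376,-0.982,0,0,0,0.149,0],[-0.376,-0.982,0,0,0,0.149,0],[-0.376,-0.982,0,0,0,0.149,0],[-0.376,-0.982,0,0,0,0.149,0],[-0.376,-0.982,0,0,0,0.149,0],[-0.376,-0.982,0,0,0,0.149,0],[-0.376,-0.982,0,0,0,0.149,0]]
  ]
}}

```text
time_s: 16.85
tcp_pos: [0.4791, -0.2986, 0.1723]
tcp_rot: [0.065, 0.998, 0.001, -0.001]
force: [0.5, -0.3, -1.9]
opening: 0.298
finger_force: 39.9
```

Call:
{"fn": "send_rows", "kwargs": {
  "motion": [
    [[-0.376,-0.982,0,0,0,0.149,0],[-0.376,-0.982,0,0,0,0.149,0],[-0.376,-0.982,0,0,0,0.149,0],[-0.376,-0.982,0,0,0,0.149,0],[0,0,-1,0,0,0,0],[0,0,-1,0,0,0,0],[0,0,-1,0,0,0,0],[0,0,-1,0,0,0,0],[0,0,-1,0,0,0,0],[0,0,0,0,0,0,0],[0,0,0,0,0,0,0]]
  ]
}}

```text
time_s: 17.95
tcp_pos: [0.4497, -0.3765, 0.0728]
tcp_rot: [0.04, 0.999, 0.001, -0.001]
force: [-0.2, -0.1, -2.2]
opening: 0.296
finger_force: 39.9
```

Call:
{"fn": "send_rows", "kwargs": {
  "motion": [
    [[0,0,-1,0,0,0,0],[0,0,-1,0,0,0,0],[0,0,-0.7,0,0,0,0],[0,0,-0.3,0,0,0,0],[0,0,0,0,0,0,0],[0,0,0,0,0,0,0.37],[0,0,0,0,0,0,0.37],[0,0,0,0,0,0,0.37],[0,0,0.5,0,0,0,0.37],[0,0,1,0,0,0,0.37],[0,0,1,0,0,0,0.5],[0,0,1,0,0,0,0.55],[0,0,1,0,0,0,0.55],[0,0,1,0,0,0,0.55],[0,0,1,0,0,0,0.55]]
  ]
}}

```text
time_s: 19.45
tcp_pos: [0.4502, -0.3771, 0.1455]
tcp_rot: [0.04, 0.999, -0.0, 0.0]
force: [0.0, 0.3, -0.7]
opening: 0.548
finger_force: 0.0
```

Call:
{"fn": "send_rows", "kwargs": {
  "motion": [
    [[0.666,0.948,0,0,0,-0.09,0.55],[0.666,0.948,0,0,0,-0.09,0.55],[0.666,0.948,0,0,0,-0.09,0.55],[0.666,0.948,0,0,0,-0.09,0.55],[0.666,0.948,0,0,0,-0.09,0.55],[0.666,0.948,0,0,0,-0.09,0.55],[0.666,0.948,0,0,0,-0.09,0.55],[0.666,0.948,0,0,0,-0.09,0.55],[0.666,0.948,0,0,0,-0.09,0.55],[0.666,0.948,0,0,0,-0.09,0.55],[0.666,0.948,0,0,0,-0.09,0.55],[0.666,0.948,0,0,0,-0.09,0.55],[0.666,0.948,0,0,0,-0.09,0.55],[0.666,0.948,0,0,0,-0.09,0.55],[0.666,0.948,0,0,0,-0.09,0.55],[0,0,0,0,0,0,0.55],[0,0,0,0,0,0,0.55]]
  ]
}}

```text
time_s: 21.15
tcp_pos: [0.6498, -0.0924, 0.1443]
tcp_rot: [0.098, 0.995, -0.0, 0.0]
force: [-0.1, -0.4, -0.2]
opening: 0.55
finger_force: 0.0
```

Call:
{"fn": "send_rows", "kwargs": {
  "motion": [
    [[0,0,-1,0,0,0,0.55],[0,0,-1,0,0,0,0.55],[0,0,-1,0,0,0,0.55],[0,0,-0.4,0,0,0,0.55],[0,0,-0.25,0,0,0,0.55],[0,0,0,0,0,0,0.55],[0,0,0,0,0,0,0],[0,0,0,0,0,0,0],[0,0,0,0,0,0,0],[0,0,0,0,0,0,0],[0,0,0.5,0,0,0,0],[0,0,1,0,0,0,0],[0,0,1,0,0,0,0],[0,0,1,0,0,0,0],[0,0,1,0,0,0,0],[0,0,0.5,0,0,0,0],[0,0,0,0,0,0,0]]
  ]
}}

```text
time_s: 22.85
tcp_pos: [0.651, -0.0929, 0.1726]
tcp_rot: [0.098, 0.995, -0.0, 0.002]
force: [-0.4, 0.4, -1.1]
opening: 0.29
finger_force: 40.0
```

Call:
{"fn": "send_rows", "kwargs": {
  "motion": [
    [[-0.538,-0.95,0,0,0,0.08,0],[-0.538,-0.95,0,0,0,0.08,0],[-0.538,-0.95,0,0,0,0.08,0],[-0.538,-0.95,0,0,0,0.08,0],[-0.538,-0.95,0,0,0,0.08,0],[-0.538,-0.95,0,0,0,0.08,0],[-0.538,-0.95,0,0,0,0.08,0],[-0.538,-0.95,0,0,0,0.08,0],[-0.538,-0.95,0,0,0,0.08,0],[-0.538,-0.95,0,0,0,0.08,0],[-0.538,-0.95,0,0,0,0.08,0],[-0.538,-0.95,0,0,0,0.08,0],[-0.538,-0.95,0,0,0,0.08,0],[-0.538,-0.95,0,0,0,0.08,0],[-0.538,-0.95,0,0,0,0.08,0],[-0.538,-0.95,0,0,0,0.08,0],[-0.538,-0.95,0,0,0,0.08,0],[0,0,0,0,0,0,0],[0,0,0,0,0,0,0]]
  ]
}}

```text
time_s: 24.75
tcp_pos: [0.4664, -0.415, 0.1694]
tcp_rot: [0.04, 0.999, 0.001, -0.001]
force: [0.0, -0.2, -1.6]
opening: 0.293
finger_force: 40.0
```

Run:
```python
from h import *
a=snap('scene','s4.png');b=snap('side','d4.png')
cv2.imwrite('pics/sd4.png',np.hstack([cv2.resize(a[200:340,80:230],(400,373)),cv2.resize(b[90:220,250:390],(400,373))]))
print(manip.sense()['tcp_pos'])
```

```text
[ 0.46700904 -0.41433559  0.1698056 ]
```

View pics/sd4.png

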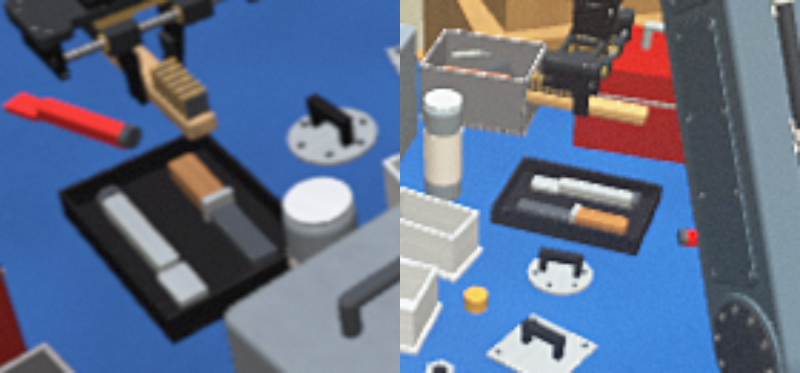

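The chisel and file lie flat in the tray with a clear gap between them, at scene crop (150,250) and (215,205). I'll lower the brush into the gap.

Call:
{"fn": "send_rows", "kwargs": {
  "motion": [
    [[0,0,-1,0,0,0,0],[0,0,-1,0,0,0,0],[0,0,-1,0,0,0,0],[0,0,-1,0,0,0,0],[0,0,-1,0,0,0,0],[0,0,-1,0,0,0,0],[0,0,-0.7,0,0,0,0],[0,0,-0.2,0,0,0,0],[0,0,0,0,0,0,0],[0,0,0,0,0,0,0],[0,0,0,0,0,0,0.35],[0,0,0,0,0,0,0.35],[0,0,0,0,0,0,0.4],[0,0,0,0,0,0,0.4],[0,0,0.5,0,0,0,0.4],[0,0,1,0,0,0,0.4],[0,0,1,0,0,0,0.5],[0,0,1,0,0,0,0.5],[0,0,1,0,0,0,0.5],[0,0,1,0,0,0,0.5]]
  ]
}}

```text
time_s: 26.85
tcp_pos: [0.467, -0.4157, 0.1442]
tcp_rot: [0.039, 0.999, -0.0, 0.0]
force: [-0.5, -0.7, -0.1]
opening: 0.498
finger_force: 0.0
```

Call:
{"fn": "send_rows", "kwargs": {
  "motion": [
    [[0.2,-0.178,0.6,0,0,-0.949,0.5],[0.2,-0.178,0.6,0,0,-0.949,0.5],[0.2,-0.178,0.6,0,0,-0.949,0.5],[0.2,-0.178,0.6,0,0,-0.949,0.5],[0.2,-0.178,0.6,0,0,-0.949,0.5],[0.2,-0.178,0.6,0,0,-0.949,0.5],[0.2,-0.178,0.6,0,0,-0.949,0.5],[0.2,-0.178,0.6,0,0,-0.949,0.5],[0.2,-0.178,0.6,0,0,-0.949,0.5],[0.2,-0.178,0.6,0,0,-0.949,0.5],[0.2,-0.178,0.6,0,0,-0.949,0.5],[0.2,-0.178,0.6,0,0,-0.949,0.5],[0.2,-0.178,0.6,0,0,-0.949,0.5],[0.2,-0.178,0.6,0,0,-0.949,0.5],[0.2,-0.178,0.6,0,0,-0.949,0.5],[0.2,-0.178,0.6,0,0,-0.949,0.5],[0.2,-0.178,0.6,0,0,-0.949,0.5],[0.2,-0.178,0.6,0,0,-0.949,0.5],[0,0,0,0,0,0,0.5],[0,0,0,0,0,0,0.5]]
  ]
}}

```text
time_s: 28.85
tcp_pos: [0.5387, -0.4794, 0.3588]
tcp_rot: [0.706, 0.708, -0.0, 0.0]
force: [0.9, -0.1, -1.4]
opening: 0.498
finger_force: 0.0
```

```bash
python3 -c "
from h import *
wsnap('A');print(manip.sense()['tcp_pos'])"
```

```text
[ 0.53852046 -0.4791513   0.3581255 ]
```

Call:
{"fn": "send_rows", "kwargs": {
  "motion": [
    [[0,1,0,0,0,0,0.5],[0,1,0,0,0,0,0.5],[0,1,0,0,0,0,0.5],[0,1,0,0,0,0,0.5],[0,1,0,0,0,0,0.5],[0,1,0,0,0,0,0.5],[0,1,0,0,0,0,0.5],[0,0,0,0,0,0,0.5],[0,0,0,0,0,0,0.5]]
  ]
}}

```text
time_s: 29.8
tcp_pos: [0.539, -0.3395, 0.3586]
tcp_rot: [0.706, 0.708, -0.0, 0.0]
force: [0.1, 0.1, 0.8]
opening: 0.5
finger_force: 0.0
```

```bash
python3 -c "
from h import *
wsnap('B');print(manip.sense()['tcp_pos'])"
```

```text
[ 0.53899507 -0.3401791   0.35850179]
```

Call:
{"fn": "send_rows", "kwargs": {
  "motion": [
    [[0,1,0,0,0,0,0.5],[0,1,0,0,0,0,0.5],[0,1,0,0,0,0,0.5],[0,1,0,0,0,0,0.5],[0,1,0,0,0,0,0.5],[0,1,0,0,0,0,0.5],[0,1,0,0,0,0,0.5],[0,1,0,0,0,0,0.5],[0,1,0,0,0,0,0.5],[0,1,0,0,0,0,0.5],[0,1,0,0,0,0,0.5],[0,1,0,0,0,0,0.5],[0,1,0,0,0,0,0.5],[0,1,0,0,0,0,0.5],[0,1,0,0,0,0,0.5],[0,1,0,0,0,0,0.5],[0,0,0,0,0,0,0.5],[0,0,0,0,0,0,0.5]]
  ]
}}

```text
time_s: 31.65
tcp_pos: [0.5389, -0.0191, 0.3587]
tcp_rot: [0.706, 0.708, -0.0, 0.0]
force: [0.8, -1.1, 0.6]
opening: 0.5
finger_force: 0.0
```

```bash
python3 -c "
from h import *
c,_=wsnap('C');a,_=load('A');b,_=load('B');print(manip.sense()['tcp_pos'])
snap('scene','s5.png');snap('side','d5.png')
cv2.imwrite('pics/ABC.png',np.hstack([np.vstack([a[:250,130:510],c[:250,130:510]]),np.vstack([b[:250,130:510],b[:250,130:510]*0])]))"
```

```text
[ 0.53900804 -0.01972851  0.35863459]
```

View pics/ABC.png

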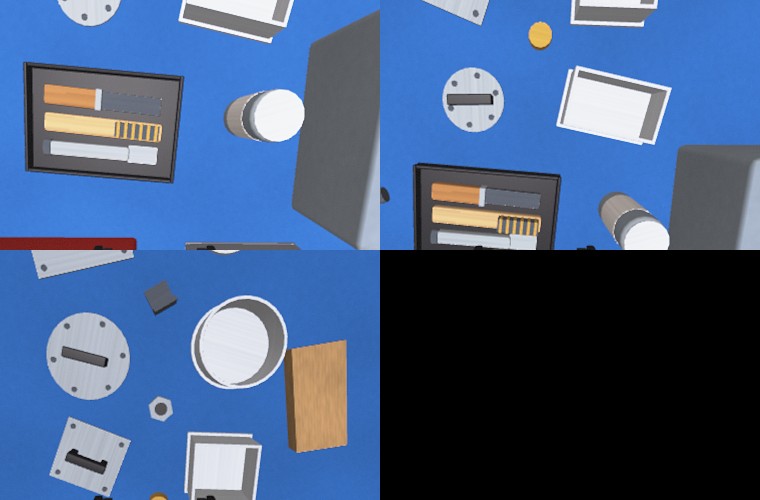

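All three tools lie in the tray, at A (105,125). View B shows the small cover (473,100) and the oblong housing (614,105). View C shows the big cover, square cover, big housing and part of the square housing. Two more views will cover the rest.

Call:
{"fn": "send_rows", "kwargs": {
  "motion": [
    [[0,1,0,0,0,0,0.5],[0,1,0,0,0,0,0.5],[0,1,0,0,0,0,0.5],[0,1,0,0,0,0,0.5],[0,1,0,0,0,0,0.5],[0,1,0,0,0,0,0.5],[0,1,0,0,0,0,0.5],[0,0,0,0,0,0,0.5],[0,0,0,0,0,0,0.5]]
  ]
}}

```text
time_s: 32.7
tcp_pos: [0.5392, 0.1196, 0.3584]
tcp_rot: [0.707, 0.708, -0.0, 0.0]
force: [-0.1, 0.1, -1.0]
opening: 0.496
finger_force: 0.0
```

```bash
python3 -c "
from h import *
wsnap('D');print(manip.sense()['tcp_pos'])"
```

```text
[0.53919578 0.11926042 0.35846627]
```

Call:
{"fn": "send_rows", "kwargs": {
  "motion": [
    [[0,-1,0,0,0,0,0.5],[0,-1,0,0,0,0,0.5],[0,-1,0,0,0,0,0.5],[0,-1,0,0,0,0,0.5],[0,-1,0,0,0,0,0.5],[0,-1,0,0,0,0,0.5],[0,-1,0,0,0,0,0.5],[0,-1,0,0,0,0,0.5],[0,-1,0,0,0,0,0.5],[0,-1,0,0,0,0,0.5],[0,-1,0,0,0,0,0.5],[0,-1,0,0,0,0,0.5],[0,-1,0,0,0,0,0.5],[0,-1,0,0,0,0,0.5],[0,0,0,0,0,0,0.5],[0,0,0,0,0,0,0.5]]
  ]
}}

```text
time_s: 34.35
tcp_pos: [0.5385, -0.1605, 0.3584]
tcp_rot: [0.707, 0.707, 0.0, -0.0]
force: [-0.5, 0.5, -0.4]
opening: 0.5
finger_force: 0.0
```

```bash
python3 -c "
from h import *
e,_=wsnap('E');print(manip.sense()['tcp_pos']);d,_=load('D');b,_=load('B')
cv2.imwrite('pics/DEB.png',np.vstack([np.hstack([d[:250,130:510],e[:250,130:510]]),cv2.resize(np.hstack([e[90:220,305:405],b[60:150,300:440][:, :100] if 0 else cv2.resize(b[60:150,300:440],(202,130),interpolation=3)]),(760,327),interpolation=3)]))"
```

```text
[ 0.53859435 -0.15977863  0.35842595]
```

View pics/DEB.png

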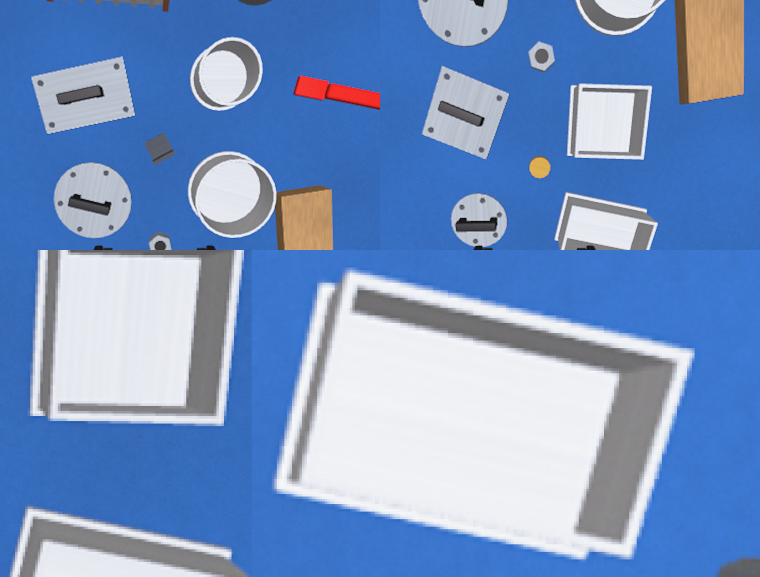

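```bash
cat > m2.py <<'E'
from m1 import *
from scipy.optimize import least_squares
def blob(im,c,half):
    h=cv2.cvtColor(im,cv2.COLOR_BGR2HSV);m=cv2.bitwise_not(cv2.inRange(h,(95,110,40),(125,255,255)));m[242:]=0
    m=cv2.morphologyEx(m,cv2.MORPH_OPEN,np.ones((3,3)))
    k=cv2.findContours(m,cv2.RETR_EXTERNAL,cv2.CHAIN_APPROX_NONE)[0];k=[q for q in k if cv2.contourArea(q)>300 and cv2.pointPolygonTest(q,c,False)>=0]
    return k[0][:,0,:].astype(float)
def P3(k,I,z): return np.array([onz('w',u,v,z,I)[:2] for u,v in k])
def circ(p,R=None):
    f=lambda q:np.hypot(*(p-q[:2]).T)-(q[2] if R is None else R)
    r=least_squares(f,[*p.mean(0),.05],loss='soft_l1',f_scale=.001);return r.x,np.sqrt(np.mean(f(r.x)**2))
def rimcirc(f,c,R,z=.07):
    im,I=load(f);p=P3(blob(im,c,0),I,z);n=I[1][:2,3];ctr=p.mean(0)
    for _ in range(5):
        o=(ctr-n)/np.linalg.norm(ctr-n);d=(p-ctr)/np.linalg.norm(p-ctr,axis=1)[:,None];ctr=circ(p[d@o>.15],R)[0][:2]
    q=p[d@o>.15];return ctr,circ(q),I
def quad(f,c,z):
    im,I=load(f);k=blob(im,c,0);h=cv2.approxPolyDP(cv2.convexHull(k.astype(np.float32)),4,True)[:,0,:];return h,P3(h,I,z)
def handle(f,c,r=30,z=.05):
    im,I=load(f);x,y=map(int,c);h=comps(im,(0,0,0),(179,255,95),(x-r,y-r,x+r,y+r),30)
    h=[max(h,key=cv2.contourArea)][0];rc=cv2.minAreaRect(h);b=P3(cv2.boxPoints(rc),I,z);e=[b[1]-b[0],b[2]-b[1]];L=max(e,key=np.linalg.norm)
    a=np.degrees(np.arctan2(L[1],L[0]));return b.mean(0),[np.linalg.norm(q) for q in e],(a+90)%180-90
E
python3 - <<'E'
from m2 import *
for f,c,R in[('C',(375,93),.056),('D',(362,195),.056),('D',(357,73),.04)]:
    r=rimcirc(f,c,R);print('rim',f,r[0],r[1])
for f,c in[('E',(360,120)),('B',(365,105)),('B',(370,108))]: h,p=quad(f,c,.07);print('quad',f,h.tolist(),'\n',p)
for f,c in[('C',(219,106)),('D',(223,200)),('B',(223,100)),('E',(229,220))]:
    im,I=load(f);print('cov',f,circ(P3(blob(im,c,0),I,.017)),handle(f,c))
for f,c in[('E',(215,112)),('C',(220,207)),('D',(213,95))]:
    im,I=load(f);p=P3(blob(im,c,0),I,.017);print('covq',f,cv2.minAreaRect((p*1000).astype(np.float32)),handle(f,c))
E
```

```text
rim C [0.7495 0.0016] (array([0.7001, 0.0124, 0.0982]), np.float64(0.0085033647204805))
rim D [0.7335 0.071 ] (array([0.7479, 0.0651, 0.0449]), np.float64(0.005518324467764685))
rim D [0.6334 0.2494] (array([0.6339, 0.2497, 0.0395]), np.float64(0.00032355509852323867))
quad E [[321.0, 85.0], [401.0, 86.0], [393.0, 159.0], [317.0, 155.0]] 
 [[ 0.585  -0.0455]
 [ 0.6861 -0.0468]
 [ 0.6839 -0.1384]
 [ 0.5822 -0.133 ]]
quad B [[318.0, 69.0], [331.0, 66.0], [420.0, 87.0], [404.0, 144.0], [307.0, 126.0]] 
 [[ 0.5807 -0.2061]
 [ 0.5968 -0.2026]
 [ 0.7104 -0.2268]
 [ 0.6971 -0.2976]
 [ 0.5685 -0.275 ]]
quad B [[318.0, 69.0], [331.0, 66.0], [420.0, 87.0], [404.0, 144.0], [307.0, 126.0]] 
 [[ 0.5807 -0.2061]
 [ 0.5968 -0.2026]
 [ 0.7104 -0.2268]
 [ 0.6971 -0.2976]
 [ 0.5685 -0.275 ]]
cov C (array([0.4436, 0.0703, 0.0593]), np.float64(0.00038132014195681565)) (array([0.4451, 0.07  ]), [np.float64(0.012891058470611753), np.float64(0.061185951836115283)], np.float64(-13.344061354652453))
cov D (array([0.4436, 0.0709, 0.0594]), np.float64(0.00044563067658667734)) (array([0.4452, 0.0747]), [np.floa
[... 515 characters left out ...]
E ((437.902099609375, -79.25160217285156), (100.34172821044922, 100.5781021118164), 68.46756744384766) (array([ 0.4396, -0.0796]), [np.float64(0.013237514070331175), np.float64(0.06121035630614261)], np.float64(-21.3688461123254))
covq C ((437.857421875, -78.87701416015625), (101.39015197753906, 100.82599639892578), 68.50527954101562) (array([ 0.4399, -0.0745]), [np.float64(0.02118526617832806), np.float64(0.05797472162699731)], np.float64(-21.370194340191205))
covq D ((438.2032470703125, 224.3255615234375), (132.41476440429688, 80.54508209228516), 11.48556137084961) (array([0.4399, 0.2237]), [np.float64(0.06151502459937131), np.float64(0.014723407966903313)], np.float64(11.522159405711164))
```

```bash
cat >> m2.py <<'E'
def line(k,a,b,I,z,t=3):
    a,b=np.array(a,float),np.array(b,float);d=(b-a)/np.linalg.norm(b-a);s=(k-a)@d;n=(k-a)@np.array([-d[1],d[0]]);L=np.linalg.norm(b-a)
    q=P3(k[(abs(n)<t)&(s>.15*L)&(s<.85*L)],I,z).astype(np.float32);return cv2.fitLine(q,cv2.DIST_HUBER,0,1e-6,1e-6).ravel()
def rect(f,c,TL,TR,BR,lx,ly,z=.07):
    im,I=load(f);k=blob(im,c,0);t=line(k,TL,TR,I,z);r=line(k,TR,BR,I,z)
    X=np.linalg.solve(np.c_[t[:2],-r[:2]],r[2:]-t[2:]);C=t[2:]+X[0]*t[:2]
    at=np.degrees(np.arctan(t[1]/t[0]));ar=-np.degrees(np.arctan(r[0]/r[1]));w=(at*lx+ar*ly)/(lx+ly);w_=np.radians(w);x=np.array([np.cos(w_),np.sin(w_)]);y=np.array([-x[1],x[0]])
    return C-x*lx/2-y*ly/2,at,ar,C
E
python3 - <<'E'
from m2 import *
import m2
print('obl',rect('B',(365,105),(327,66),(420,87),(404,144),.124,.072))
print('sq',rect('E',(360,120),(330,85),(401,86),(393,159),.092,.092))
def nb(im,c,h):
    g=cv2.cvtColor(im,cv2.COLOR_BGR2HSV);m=cv2.bitwise_not(cv2.inRange(g,(95,110,40),(125,255,255)))&cv2.bitwise_not(cv2.inRange(g,(5,70,40),(30,255,255)));m[242:]=0
    m=cv2.morphologyEx(m,cv2.MORPH_OPEN,np.ones((5,5)));k=cv2.findContours(m,cv2.RETR_EXTERNAL,cv2.CHAIN_APPROX_NONE)[0];return [q for q in k if cv2.pointPolygonTest(q,c,False)>=0][0][:,0,:].astype(float)
m2.blob=nb
for f,c in[('C',(375,93)),('D',(362,195))]:
    r=rimcirc(f,c,.056);print('big',f,r[0],r[1])
# heights: TR corner of square in C,E ; oblong in B,E ; handle ends / flange corner of square cover in C,E
IB,IC,IE,ID=[load(f)[1] for f in'BCED']
for f in 'CE':
    im,I=load(f);k=nb(im,(379,220) if f=='C' else (360,120),0);print(f,k[np.argmax(k[:,0]-k[:,1])])
im,I=load('E');k=nb(im,(345,225),0);print('E obl',k[np.argmax(k[:,0])],k[np.argmax(k[:,0]-k[:,1])])
E
```

```text
obl (array([ 0.6436, -0.2498], dtype=float32), np.float32(-11.962948), np.float32(-11.864754), array([ 0.7117, -0.2274], dtype=float32))
sq (array([ 0.6393, -0.0908], dtype=float32), np.float32(-1.626379), np.float32(-1.8005856), array([ 0.6866, -0.0462], dtype=float32))
big C [0.6508 0.086 ] (array([0.6515, 0.0863, 0.0554]), np.float64(0.0003524503619532929))
big D [0.6509 0.087 ] (array([0.6514, 0.0866, 0.0554]), np.float64(0.000411812265291165))
C [381. 183.]
E [401.  86.]
E obl [406. 228.] [396. 209.]
```

```bash
cat > chk.py <<'E'
from h import *
C={'cB':(.4436,.0706,.07),'cs':(.4512,-.2404,.055),'cS':(.4379,-.079,.075),'cO':(.4382,.2243,.075)}
def check(tag):
    for n,r in(('scene','s5.png'),('side','d5.png')):
        a=cv2.imread('pics/'+r).astype(int);b=snap(n,f'{n}_{tag}.png').astype(int);d=abs(a-b).max(2)>40
        for k,(x,y,q) in C.items():
            p=np.array([proj(n,(x+i*q,y+j*q,.0)) for i in(-1,1) for j in(-1,1)]).astype(int);(u,v),(U,V)=p.min(0),p.max(0);print(n,k,round(d[v:V,u:U].mean(),3),end='; ')
        print()
if __name__=='__main__':
    import sys;check(sys.argv[1])
E
python3 chk.py 0
```

```text
scene cB 0.0; scene cs 0.0; scene cS 0.0; scene cO 0.0; 
side cB 0.0; side cs 0.0; side cS 0.0; side cO 0.0;
```

Call:
{"fn": "send_rows", "kwargs": {
  "motion": [
    [[-0.36,0.289,-0.85,0,0,0.979,0.5],[-0.36,0.289,-0.85,0,0,0.979,0.5],[-0.36,0.289,-0.85,0,0,0.979,0.5],[-0.36,0.289,-0.85,0,0,0.979,0.5],[-0.36,0.289,-0.85,0,0,0.979,0.5],[-0.36,0.289,-0.85,0,0,0.979,0.5],[-0.36,0.289,-0.85,0,0,0.979,0.5],[-0.36,0.289,-0.85,0,0,0.979,0.5],[-0.36,0.289,-0.85,0,0,0.979,0.5],[-0.36,0.289,-0.85,0,0,0.979,0.5],[-0.36,0.289,-0.85,0,0,0.979,0.5],[-0.36,0.289,-0.85,0,0,0.979,0.5],[-0.36,0.289,-0.85,0,0,0.979,0.5],[-0.36,0.289,-0.85,0,0,0.979,0.5],[0,0,0,0,0,0,0.5],[0,0,0,0,0,0,0.5]]
  ]
}}

```text
time_s: 36.1
tcp_pos: [0.4387, -0.0785, 0.1209]
tcp_rot: [0.186, 0.983, -0.0, 0.0]
force: [0.7, -0.4, 0.6]
opening: 0.5
finger_force: 0.0
```

```bash
python3 chk.py 1
```

```text
scene cB 0.004; scene cs 0.0; scene cS 0.0; scene cO 0.0; 
side cB 0.0; side cs 0.279; side cS 0.0; side cO 0.0;
```

Call:
{"fn": "send_rows", "kwargs": {
  "motion": [
    [[0,0,-1,0,0,0,0.5],[0,0,-1,0,0,0,0.5],[0,0,-1,0,0,0,0.5],[0,0,-1,0,0,0,0.5],[0,0,-0.5,0,0,0,0.5],[0,0,-0.25,0,0,0,0.5],[0,0,0,0,0,0,0.5],[0,0,0,0,0,0,0],[0,0,0,0,0,0,0],[0,0,0,0,0,0,0],[0,0,0,0,0,0,0],[0,0,0,0,0,0,0]]
  ],
  "squeeze": 55
}}

```text
time_s: 37.4
tcp_pos: [0.4384, -0.0788, 0.0258]
tcp_rot: [0.186, 0.983, -0.0, 0.0]
force: [-0.9, -0.7, 3.0]
opening: 0.15
finger_force: 55.0
```

Call:
{"fn": "send_rows", "kwargs": {
  "motion": [
    [[0,0,0.5,0,0,0,0],[0,0,1,0,0,0,0],[0,0,1,0,0,0,0],[0,0,1,0,0,0,0],[0,0,1,0,0,0,0],[0,0,1,0,0,0,0],[0,0,0,0,0,0,0],[0,0,0,0,0,0,0]]
  ]
}}

```text
time_s: 38.2
tcp_pos: [0.4378, -0.0786, 0.1356]
tcp_rot: [0.185, 0.983, -0.0, 0.0]
force: [-0.2, -0.2, -5.7]
opening: 0.156
finger_force: 55.0
```

Call:
{"fn": "send_rows", "kwargs": {
  "motion": [
    [[0.917,-0.054,0,0,0,0.36,0],[0.917,-0.054,0,0,0,0.36,0],[0.917,-0.054,0,0,0,0.36,0],[0.917,-0.054,0,0,0,0.36,0],[0.917,-0.054,0,0,0,0.36,0],[0.917,-0.054,0,0,0,0.36,0],[0.917,-0.054,0,0,0,0.36,0],[0.917,-0.054,0,0,0,0.36,0],[0.917,-0.054,0,0,0,0.36,0],[0.917,-0.054,0,0,0,0.36,0],[0.917,-0.054,0,0,0,0.36,0],[0,0,-1,0,0,0,0],[0,0,-0.7,0,0,0,0],[0,0,0,0,0,0,0],[0,0,0,0,0,0,0]]
  ]
}}

```text
time_s: 39.7
tcp_pos: [0.6383, -0.0903, 0.0998]
tcp_rot: [0.014, 1.0, 0.001, -0.002]
force: [0.5, 0.6, -3.3]
opening: 0.151
finger_force: 55.0
```

Run:
```python
from h import *
s=manip.sense();print(s['tcp_pos'],s['opening'])
a=snap('scene','s6.png');b=snap('side','d6.png')
cv2.imwrite('pics/sd6.png',np.hstack([cv2.resize(a[180:290,250:360],(400,400),interpolation=3),cv2.resize(b[130:230,200:300],(400,400),interpolation=3)]))
```

```text
[ 0.63834809 -0.09029186  0.09983306] 0.15135680135220628
```

View pics/sd6.png

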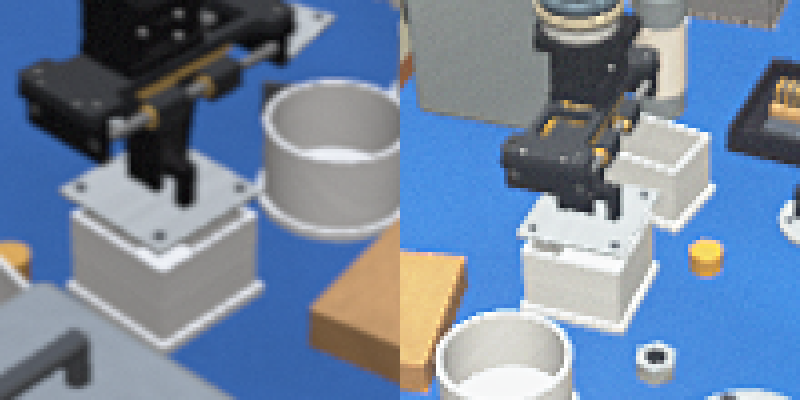

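The square cover is aligned above its housing, at scene crop (160,200). Lowering slowly.

Call:
{"fn": "send_rows", "kwargs": {
  "motion": [
    [[0,0,-0.3,0,0,0,0],[0,0,-0.2,0,0,0,0],[0,0,-0.2,0,0,0,0],[0,0,-0.1,0,0,0,0],[0,0,0,0,0,0,0]]
  ]
}}

```text
time_s: 40.3
tcp_pos: [0.6397, -0.0906, 0.0851]
tcp_rot: [0.014, 1.0, 0.0, -0.0]
force: [0.0, 0.1, -4.9]
opening: 0.152
finger_force: 55.0
```

Call:
{"fn": "send_rows", "kwargs": {
  "motion": [
    [[0,0,-0.08,0,0,0,0],[0,0,0,0,0,0,0],[0,0,0,0,0,0,0.25],[0,0,0,0,0,0,0.45],[0,0,0,0,0,0,0.5],[0,0,0,0,0,0,0.5],[0,0,0.5,0,0,0,0.5],[0,0,1,0,0,0,0.5],[0,0,1,0,0,0,0.5],[0,0,1,0,0,0,0.5],[0,0,1,0,0,0,0.5],[0,0,0,0,0,0,0.5],[0,0,0,0,0,0,0.5]]
  ]
}}

```text
time_s: 41.6
tcp_pos: [0.6401, -0.0907, 0.1746]
tcp_rot: [0.014, 1.0, -0.0, 0.001]
force: [-0.3, -0.2, -0.4]
opening: 0.501
finger_force: 0.0
```

```bash
python3 chk.py 2
```

```text
scene cB 0.221; scene cs 0.0; scene cS 0.293; scene cO 0.281; 
side cB 0.004; side cs 0.0; side cS 0.336; side cO 0.0;
```

Call:
{"fn": "send_rows", "kwargs": {
  "motion": [
    [[-0.943,-0.749,-0.27,0,0,0.034,0.5],[-0.943,-0.749,-0.27,0,0,0.034,0.5],[-0.943,-0.749,-0.27,0,0,0.034,0.5],[-0.943,-0.749,-0.27,0,0,0.034,0.5],[-0.943,-0.749,-0.27,0,0,0.034,0.5],[-0.943,-0.749,-0.27,0,0,0.034,0.5],[-0.943,-0.749,-0.27,0,0,0.034,0.5],[-0.943,-0.749,-0.27,0,0,0.034,0.5],[-0.943,-0.749,-0.27,0,0,0.034,0.5],[-0.943,-0.749,-0.27,0,0,0.034,0.5],[0,0,0,0,0,0,0.5],[0,0,0,0,0,0,0.5]]
  ]
}}

```text
time_s: 42.9
tcp_pos: [0.4509, -0.2403, 0.1192]
tcp_rot: [-0.0, 1.0, 0.001, -0.001]
force: [-0.2, 0.5, -0.4]
opening: 0.503
finger_force: 0.0
```

```bash
python3 chk.py 3
```

```text
scene cB 0.378; scene cs 0.0; scene cS 0.352; scene cO 0.09; 
side cB 0.328; side cs 0.0; side cS 0.477; side cO 0.0;
```

Call:
{"fn": "send_rows", "kwargs": {
  "motion": [
    [[0,0,-1,0,0,0,0.5],[0,0,-1,0,0,0,0.5],[0,0,-1,0,0,0,0.5],[0,0,-1,0,0,0,0.5],[0,0,-0.45,0,0,0,0.5],[0,0,-0.22,0,0,0,0.5],[0,0,0,0,0,0,0.5],[0,0,0,0,0,0,0],[0,0,0,0,0,0,0],[0,0,0,0,0,0,0],[0,0,0,0,0,0,0],[0,0,0,0,0,0,0]]
  ]
}}

```text
time_s: 44.2
tcp_pos: [0.4514, -0.2403, 0.0269]
tcp_rot: [-0.001, 1.0, 0.0, 0.0]
force: [0.8, 1.3, 2.4]
opening: 0.152
finger_force: 55.0
```

Call:
{"fn": "send_rows", "kwargs": {
  "motion": [
    [[0,0,0.5,0,0,0,0],[0,0,1,0,0,0,0],[0,0,1,0,0,0,0],[0,0,1,0,0,0,0],[0,0,1,0,0,0,0],[0,0,1,0,0,0,0],[0,0,1,0,0,0,0],[0,0,0,0,0,0,0],[0,0,0,0,0,0,0]]
  ]
}}

```text
time_s: 45.1
tcp_pos: [0.451, -0.2403, 0.1566]
tcp_rot: [-0.001, 1.0, -0.0, 0.0]
force: [0.6, 1.0, -3.1]
opening: 0.155
finger_force: 55.0
```

Call:
{"fn": "send_rows", "kwargs": {
  "motion": [
    [[0.365,0.98,0,0,0,0,0],[0.365,0.98,0,0,0,0,0],[0.365,0.98,0,0,0,0,0],[0.365,0.98,0,0,0,0,0],[0.365,0.98,0,0,0,0,0],[0.365,0.98,0,0,0,0,0],[0.365,0.98,0,0,0,0,0],[0.365,0.98,0,0,0,0,0],[0.365,0.98,0,0,0,0,0],[0.365,0.98,0,0,0,0,0],[0.365,0.98,0,0,0,0,0],[0.365,0.98,0,0,0,0,0],[0.365,0.98,0,0,0,0,0],[0.365,0.98,0,0,0,0,0],[0.365,0.98,0,0,0,0,0],[0.365,0.98,0,0,0,0,0],[0.365,0.98,0,0,0,0,0],[0.365,0.98,0,0,0,0,0],[0.365,0.98,0,0,0,0,0],[0.365,0.98,0,0,0,0,0]]
  ]
}}

```text
time_s: 47.1
tcp_pos: [0.5961, 0.1522, 0.1542]
tcp_rot: [-0.001, 1.0, -0.0, -0.002]
force: [0.8, -0.5, -3.3]
opening: 0.158
finger_force: 55.0
```

Call:
{"fn": "send_rows", "kwargs": {
  "motion": [
    [[0.365,0.98,0,0,0,0,0],[0.365,0.98,0,0,0,0,0],[0.365,0.98,0,0,0,0,0],[0.365,0.98,0,0,0,0,0],[0.365,0.98,0,0,0,0,0],[0,0,-1,0,0,0,0],[0,0,-1,0,0,0,0],[0,0,-0.7,0,0,0,0],[0,0,0,0,0,0,0],[0,0,0,0,0,0,0]]
  ]
}}

```text
time_s: 48.1
tcp_pos: [0.6335, 0.2492, 0.1016]
tcp_rot: [-0.001, 1.0, -0.0, -0.001]
force: [-0.2, 1.0, -2.7]
opening: 0.152
finger_force: 55.0
```

Run:
```python
from chk import *
check('4');print(manip.sense()['tcp_pos'],manip.sense()['opening'])
# held cover flange circle & housing rim: measured in scene and side by projections
for n in('scene','side'):
    im=cv2.imread(f'pics/{n}_4.png');g=cv2.cvtColor(im,cv2.COLOR_BGR2HSV);z=manip.sense()['tcp_pos'][2]-.0265
    u,v=proj(n,(.6334,.2494,z+.017)).astype(int);m=cv2.inRange(g,(0,0,110),(179,70,255))
    t=np.array([proj(n,(.6334+.044*np.cos(a),.2494+.044*np.sin(a),z+.017)) for a in np.linspace(0,6.28,24)])
    for q in t[:]: pass
    p=im.copy();cv2.polylines(p,[t.astype(int)],True,(0,0,255),1);t2=np.array([proj(n,(.6334+.04*np.cos(a),.2494+.04*np.sin(a),.07)) for a in np.linspace(0,6.28,24)]);cv2.polylines(p,[t2.astype(int)],True,(0,255,0),1)
    cv2.imwrite(f'pics/p4{n}.png',cv2.resize(p[v-40:v+60,u-50:u+50],(400,400),interpolation=3))
cv2.imwrite('pics/p4.png',np.hstack([cv2.imread('pics/p4scene.png'),cv2.imread('pics/p4side.png')]))
```

```text
scene cB 0.379; scene cs 0.293; scene cS 0.377; scene cO 0.09; 
side cB 0.326; side cs 0.419; side cS 0.475; side cO 0.0; 
[0.63460322 0.2495024  0.10326101] 0.15152554298214668
```

Call:
{"fn": "send_rows", "kwargs": {
  "motion": [
    [[0,0,-0.3,0,0,0,0],[0,0,-0.2,0,0,0,0],[0,0,-0.2,0,0,0,0],[0,0,-0.1,0,0,0,0],[0,0,0,0,0,0,0],[0,0,0,0,0,0,0]]
  ]
}}

```text
time_s: 48.8
tcp_pos: [0.6339, 0.2495, 0.0865]
tcp_rot: [-0.001, 1.0, -0.0, -0.0]
force: [-0.0, -1.2, -2.8]
opening: 0.157
finger_force: 55.0
```

Call:
{"fn": "send_rows", "kwargs": {
  "motion": [
    [[0,0,-0.08,0,0,0,0],[0,0,0,0,0,0,0],[0,0,0,0,0,0,0.25],[0,0,0,0,0,0,0.45],[0,0,0,0,0,0,0.5],[0,0,0,0,0,0,0.5],[0,0,0.5,0,0,0,0.5],[0,0,1,0,0,0,0.5],[0,0,1,0,0,0,0.5],[0.2,-0.8,1,0,0,0,0.5],[0.2,-0.8,1,0,0,0,0.5],[0.2,-0.8,1,0,0,0,0.5],[0.2,-0.8,1,0,0,0,0.5],[0.2,-0.8,1,0,0,0,0.5],[0.2,-0.8,1,0,0,0,0.5],[0.2,-0.8,1,0,0,0,0.5],[0.2,-0.8,1,0,0,0,0.5],[0.2,-0.8,1,0,0,0,0.5],[0,0,0,0,0,0,0.5],[0,0,0,0,0,0,0.5]]
  ]
}}

```text
time_s: 50.8
tcp_pos: [0.6696, 0.1057, 0.3154]
tcp_rot: [-0.001, 1.0, 0.0, 0.0]
force: [-0.6, 0.2, -0.8]
opening: 0.496
finger_force: 0.0
```

Run:
```python
from m2 import *
print(manip.sense()['tcp_pos'],info('wrist')[1][:3,3])
im,I=wsnap('F')
h=cv2.cvtColor(im,cv2.COLOR_BGR2HSV);m=cv2.bitwise_not(cv2.inRange(h,(95,110,40),(125,255,255)));m[242:]=0
m=cv2.morphologyEx(m,cv2.MORPH_OPEN,np.ones((3,3)))
for k in cv2.findContours(m,cv2.RETR_EXTERNAL,cv2.CHAIN_APPROX_NONE)[0]:
    if cv2.contourArea(k)<300: continue
    p=P3(k[:,0,:].astype(float),I,.017);c,e=circ(p);print(k[:,0].mean(0).round(),cv2.contourArea(k),'circ',c,round(e,4),'rect',[np.round(x,3) for x in cv2.minAreaRect((p*1000).astype(np.float32))])
    u,v=k[:,0].mean(0)
    if 3000<cv2.contourArea(k): 
        try: print('  handle',handle('F',(u,v)))
        except Exception as ex: print(ex)
```

```text
[0.6696 0.1057 0.3154] [0.5955 0.1042 0.4769]
[374. 232.] 322.5 circ [0.7532 0.2349 0.0151] 0.0017 rect [array([754.055, 235.134]), array([27.626, 30.526]), np.float64(79.318)]
[222. 231.] 2137.0 circ [0.8728 0.0182 0.1362] 0.0168 rect [array([745.791,   8.527]), array([ 42.524, 160.281]), np.float64(0.074)]
[488. 178.] 3716.5 circ [0.6752 0.3877 0.0484] 0.0023 rect [array([675.788, 387.23 ]), array([102.137,  90.728]), np.float64(85.057)]
  handle (array([0.6755, 0.3841]), [np.float64(0.06290628268014407), np.float64(0.03643395110345954)], np.float64(-14.163761052452543))
[270. 164.] 6761.0 circ [0.657  0.0843 0.0636] 0.0011 rect [array([657.175,  85.448]), array([125.818, 128.734]), np.float64(43.252)]
max() iterable argument is empty
[400. 150.] 4950.5 circ [0.6372 0.2621 0.0541] 0.0037 rect [array([638.231, 260.893]), array([ 99.274, 115.657]), np.float64(0.093)]
  handle (array([0.6364, 0.2641]), [np.float64(0.06503682577677367), np.float64(0.026988671549679294)], np.float64(-2.1219868920733234))
[128. 154.] 8449.5 circ [ 0.6434 -0.1069  0.0716] 0.009 rect [array([ 645.449, -106
[... 629 characters left out ...]
41)]
[319.  80.] 661.0 circ [0.5471 0.15   0.0181] 0.002 rect [array([546.514, 149.754]), array([34.846, 32.918]), np.float64(28.16)]
[513.  50.] 8268.5 circ [0.5129 0.3942 0.0615] 0.0085 rect [array([511.518, 395.106]), array([111.273, 134.58 ]), np.float64(0.095)]
  handle (array([0.5487, 0.3607]), [np.float64(0.03401399737445411), np.float64(0.006644399947029337)], np.float64(-78.63328592885614))
[386.  21.] 2788.0 circ [0.4793 0.2301 0.0382] 0.0078 rect [array([475.84 , 231.401]), array([56.14 , 80.607]), np.float64(11.461)]
[236.  18.] 3645.0 circ [0.4735 0.0453 0.0426] 0.0123 rect [array([483.63 ,  45.295]), array([ 54.181, 117.986]), np.float64(0.106)]
max() iterable argument is empty
```

Call:
{"fn": "send_rows", "kwargs": {
  "motion": [
    [[-1,-0.2,0,0,0,0,0.5],[-1,-0.2,0,0,0,0,0.5],[-1,-0.2,0,0,0,0,0.5],[-1,-0.2,0,0,0,0,0.5],[-1,-0.2,0,0,0,0,0.5],[-1,-0.2,0,0,0,0,0.5],[-1,-0.2,0,0,0,0,0.5],[0,0,0,0,0,0,0.5],[0,0,0,0,0,0,0.5]]
  ]
}}

```text
time_s: 51.75
tcp_pos: [0.5295, 0.0783, 0.3143]
tcp_rot: [-0.002, 1.0, 0.0, -0.0]
force: [0.6, -1.1, 0.3]
opening: 0.5
finger_force: 0.0
```

Run:
```python
from m2 import *
print(manip.sense()['tcp_pos'])
im,I=wsnap('G')
h=cv2.cvtColor(im,cv2.COLOR_BGR2HSV);m=cv2.bitwise_not(cv2.inRange(h,(95,110,40),(125,255,255)));m[242:]=0
m=cv2.morphologyEx(m,cv2.MORPH_OPEN,np.ones((3,3)))
for k in cv2.findContours(m,cv2.RETR_EXTERNAL,cv2.CHAIN_APPROX_NONE)[0]:
    if cv2.contourArea(k)<2000: continue
    p=P3(k[:,0,:].astype(float),I,.017);c,e=circ(p);u,v=k[:,0].mean(0)
    print((u,v),'circ',c,round(e,4),'rect',[np.round(x,3) for x in cv2.minAreaRect((p*1000).astype(np.float32))])
    try: print('  handle',handle('G',(u,v)))
    except Exception as ex: pass
# seated covers in F, flange at .075
im,I=load('F')
for c in[(400,150),(128,154)]:
    k=blob(im,c,0);z=.075;p=P3(k,I,z);print(circ(p),cv2.minAreaRect((p*1000).astype(np.float32)),handle('F',c,z=.108))
    hh=cv2.approxPolyDP(cv2.convexHull(k.astype(np.float32)),4,True)[:,0,:];print(hh.tolist(),P3(hh,I,z).tolist())
```

```text
[0.5295 0.0783 0.3143]
(np.float64(161.07456140350877), np.float64(228.75438596491227)) circ [ 0.6132 -0.0976  0.0453] 0.0172 rect [array([ 605.255, -103.666]), array([ 42.385, 136.62 ]), np.float64(0.167)]
  handle (array([ 0.6287, -0.0912]), [np.float64(0.08010086415758748), np.float64(0.017612677913138003)], np.float64(-89.83385032509491))
(np.float64(53.258620689655174), np.float64(225.05603448275863)) circ [ 0.6075 -0.2525  0.0475] 0.015 rect [array([ 597.647, -256.272]), array([ 58.489, 137.486]), np.float64(0.167)]
(np.float64(259.6679389312977), np.float64(114.05725190839695)) circ [0.4507 0.0451 0.0593] 0.0004 rect [array([450.56 ,  45.128]), array([118.74 , 119.022]), np.float64(0.175)]
  handle (array([0.4507, 0.0455]), [np.float64(0.0584957949924137), np.float64(0.013451353362517937)], np.float64(-14.227042479139811))
(np.float64(519.2883435582822), np.float64(138.57464212678937)) circ [0.4896 0.4037 0.0883] 0.0209 rect [array([496.575, 382.584]), array([220.558, 131.426]), np.float64(12.648)]
(np.float64(396.3761467889908), np.float64(103.4862385321101)) circ [0.4378 0.2
[... 1016 characters left out ...]
905854916708332], [0.6017856150577201, 0.2008986137709689], [0.5917111243100216, 0.21868053235651308]]
(array([ 0.6373, -0.0803,  0.0626]), np.float64(0.007853268775749158)) ((639.14599609375, -79.76774597167969), (123.35424041748047, 100.2548828125), 88.34268188476562) (array([ 0.6366, -0.084 ]), [np.float64(0.026349537330123834), np.float64(0.056684013252620145)], np.float64(-1.5525019764031072))
[[72.0, 113.0], [178.0, 116.0], [182.0, 188.0], [164.0, 198.0], [83.0, 196.0]] [[0.5889725775717599, -0.1395329666237286], [0.5920918926184222, -0.017872219542389003], [0.676586776565012, -0.02009776522177703], [0.6891521152475385, -0.043282507530446976], [0.6867694244694356, -0.1426177219377257]]
```

The big cover was knocked aside to (.451,.045), yaw −14. I'll pick it up from there.

Call:
{"fn": "send_rows", "kwargs": {
  "motion": [
    [[-0.394,-0.166,-0.97,0,0,-0.28,0.5],[-0.394,-0.166,-0.97,0,0,-0.28,0.5],[-0.394,-0.166,-0.97,0,0,-0.28,0.5],[-0.394,-0.166,-0.97,0,0,-0.28,0.5],[-0.394,-0.166,-0.97,0,0,-0.28,0.5],[-0.394,-0.166,-0.97,0,0,-0.28,0.5],[-0.394,-0.166,-0.97,0,0,-0.28,0.5],[-0.394,-0.166,-0.97,0,0,-0.28,0.5],[-0.394,-0.166,-0.97,0,0,-0.28,0.5],[-0.394,-0.166,-0.97,0,0,-0.28,0.5],[0,0,0,0,0,0,0.5],[0,0,0,0,0,0,0.5]]
  ]
}}

```text
time_s: 53.0
tcp_pos: [0.4521, 0.0444, 0.1207]
tcp_rot: [0.121, 0.993, 0.0, 0.0]
force: [1.0, -0.9, 0.2]
opening: 0.497
finger_force: 0.0
```

Call:
{"fn": "send_rows", "kwargs": {
  "motion": [
    [[0,0,-1,0,0,0,0.5],[0,0,-1,0,0,0,0.5],[0,0,-1,0,0,0,0.5],[0,0,-1,0,0,0,0.5],[0,0,-0.45,0,0,0,0.5],[0,0,-0.22,0,0,0,0.5],[0,0,0,0,0,0,0.5],[0,0,0,0,0,0,0],[0,0,0,0,0,0,0],[0,0,0,0,0,0,0],[0,0,0,0,0,0,0],[0,0,0,0,0,0,0]]
  ]
}}

```text
time_s: 54.2
tcp_pos: [0.4514, 0.0446, 0.0279]
tcp_rot: [0.121, 0.993, 0.0, 0.0]
force: [-0.1, 1.9, 2.6]
opening: 0.152
finger_force: 55.0
```

Call:
{"fn": "send_rows", "kwargs": {
  "motion": [
    [[0,0,0.5,0,0,0,0],[0,0,1,0,0,0,0],[0,0,1,0,0,0,0],[0,0,1,0,0,0,0],[0,0,1,0,0,0,0],[0,0,1,0,0,0,0],[0,0,1,0,0,0,0],[0,0,0,0,0,0,0],[0,0,0,0,0,0,0]]
  ]
}}

```text
time_s: 55.1
tcp_pos: [0.4504, 0.0443, 0.1575]
tcp_rot: [0.121, 0.993, -0.0, -0.0]
force: [-0.4, -0.3, -4.1]
opening: 0.155
finger_force: 55.0
```

Call:
{"fn": "send_rows", "kwargs": {
  "motion": [
    [[0.911,0.191,0,0,0,0,0],[0.911,0.191,0,0,0,0,0],[0.911,0.191,0,0,0,0,0],[0.911,0.191,0,0,0,0,0],[0.911,0.191,0,0,0,0,0],[0.911,0.191,0,0,0,0,0],[0.911,0.191,0,0,0,0,0],[0.911,0.191,0,0,0,0,0],[0.911,0.191,0,0,0,0,0],[0.911,0.191,0,0,0,0,0],[0.911,0.191,0,0,0,0,0],[0,0,-1,0,0,0,0],[0,0,-1,0,0,0,0],[0,0,-0.7,0,0,0,0],[0,0,0,0,0,0,0],[0,0,0,0,0,0,0],[0,0,0,0,0,0,0]]
  ]
}}

```text
time_s: 56.8
tcp_pos: [0.6521, 0.0863, 0.1042]
tcp_rot: [0.121, 0.993, 0.0, 0.001]
force: [-0.5, 0.4, -4.4]
opening: 0.155
finger_force: 55.0
```

Call:
{"fn": "send_rows", "kwargs": {
  "motion": [
    [[0,0,-0.3,0,0,0,0],[0,0,-0.2,0,0,0,0],[0,0,-0.2,0,0,0,0],[0,0,-0.1,0,0,0,0],[0,0,0,0,0,0,0],[0,0,0,0,0,0,0]]
  ]
}}

```text
time_s: 57.4
tcp_pos: [0.6516, 0.0863, 0.0875]
tcp_rot: [0.121, 0.993, 0.0, 0.0]
force: [-0.9, -0.1, -4.5]
opening: 0.155
finger_force: 55.0
```

Call:
{"fn": "send_rows", "kwargs": {
  "motion": [
    [[0,0,-0.08,0,0,0,0],[0,0,0,0,0,0,0],[0,0,0,0,0,0,0.25],[0,0,0,0,0,0,0.45],[0,0,0,0,0,0,0.5],[0,0,0,0,0,0,0.5],[0,0,0.5,0,0,0,0.5],[0,0,1,0,0,0,0.5],[0,0,1,0,0,0,0.5],[0,0,1,0,0,0,0.5],[0,0,1,0,0,0,0.5],[0,0,0,0,0,0,0.5]]
  ]
}}

```text
time_s: 58.6
tcp_pos: [0.654, 0.0863, 0.1801]
tcp_rot: [0.121, 0.993, 0.0, 0.004]
force: [0.8, -1.2, 0.0]
opening: 0.501
finger_force: 0.0
```

Call:
{"fn": "send_rows", "kwargs": {
  "motion": [
    [[-0.97,0.626,-0.25,0,0,0.464,0.5],[-0.97,0.626,-0.25,0,0,0.464,0.5],[-0.97,0.626,-0.25,0,0,0.464,0.5],[-0.97,0.626,-0.25,0,0,0.464,0.5],[-0.97,0.626,-0.25,0,0,0.464,0.5],[-0.97,0.626,-0.25,0,0,0.464,0.5],[-0.97,0.626,-0.25,0,0,0.464,0.5],[-0.97,0.626,-0.25,0,0,0.464,0.5],[-0.97,0.626,-0.25,0,0,0.464,0.5],[-0.97,0.626,-0.25,0,0,0.464,0.5],[-0.97,0.626,-0.25,0,0,0.464,0.5],[0,0,0,0,0,0,0.5],[0,0,0,0,0,0,0.5]]
  ]
}}

```text
time_s: 59.9
tcp_pos: [0.4381, 0.2242, 0.1207]
tcp_rot: [-0.102, 0.995, -0.0, 0.0]
force: [0.1, -0.4, 0.8]
opening: 0.502
finger_force: 0.0
```

```bash
python3 chk.py 5
```

```text
scene cB 0.418; scene cs 0.292; scene cS 0.36; scene cO 0.174; 
side cB 0.643; side cs 0.592; side cS 0.657; side cO 0.027;
```

Call:
{"fn": "send_rows", "kwargs": {
  "motion": [
    [[0,0,-1,0,0,0,0.5],[0,0,-1,0,0,0,0.5],[0,0,-1,0,0,0,0.5],[0,0,-1,0,0,0,0.5],[0,0,-0.45,0,0,0,0.5],[0,0,-0.22,0,0,0,0.5],[0,0,0,0,0,0,0.5],[0,0,0,0,0,0,0],[0,0,0,0,0,0,0],[0,0,0,0,0,0,0],[0,0,0,0,0,0,0],[0,0,0,0,0,0,0]]
  ]
}}

```text
time_s: 61.2
tcp_pos: [0.4382, 0.2244, 0.0279]
tcp_rot: [-0.101, 0.995, 0.0, 0.0]
force: [-0.8, 0.4, -3.3]
opening: 0.157
finger_force: 54.9
```

Call:
{"fn": "send_rows", "kwargs": {
  "motion": [
    [[0,0,0.5,0,0,0,0],[0,0,1,0,0,0,0],[0,0,1,0,0,0,0],[0,0,1,0,0,0,0],[0,0,1,0,0,0,0],[0,0,1,0,0,0,0],[0,0,1,0,0,0,0],[0,0,0,0,0,0,0],[0,0,0,0,0,0,0]]
  ]
}}

```text
time_s: 62.1
tcp_pos: [0.4377, 0.2239, 0.1576]
tcp_rot: [-0.102, 0.995, -0.0, 0.0]
force: [-0.7, -0.1, -2.7]
opening: 0.155
finger_force: 54.9
```

Call:
{"fn": "send_rows", "kwargs": {
  "motion": [
    [[0.428,-0.988,0.2,0,0,-0.195,0],[0.428,-0.988,0.2,0,0,-0.195,0],[0.428,-0.988,0.2,0,0,-0.195,0],[0.428,-0.988,0.2,0,0,-0.195,0],[0.428,-0.988,0.2,0,0,-0.195,0],[0.428,-0.988,0,0,0,-0.195,0],[0.428,-0.988,0,0,0,-0.195,0],[0.428,-0.988,0,0,0,-0.195,0],[0.428,-0.988,0,0,0,-0.195,0],[0.428,-0.988,0,0,0,-0.195,0],[0.428,-0.988,0,0,0,-0.195,0],[0.428,-0.988,0,0,0,-0.195,0],[0.428,-0.988,0,0,0,-0.195,0],[0.428,-0.988,0,0,0,-0.195,0],[0.428,-0.988,0,0,0,-0.195,0],[0.428,-0.988,0,0,0,-0.195,0],[0.428,-0.988,0,0,0,-0.195,0],[0.428,-0.988,0,0,0,-0.195,0],[0.428,-0.988,0,0,0,-0.195,0],[0.428,-0.988,0,0,0,-0.195,0]]
  ]
}}

```text
time_s: 64.1
tcp_pos: [0.6093, -0.1724, 0.1766]
tcp_rot: [0.069, 0.998, 0.0, -0.001]
force: [-0.2, 0.3, -3.3]
opening: 0.152
finger_force: 54.9
```

Call:
{"fn": "send_rows", "kwargs": {
  "motion": [
    [[0.428,-0.988,0,0,0,-0.195,0],[0.428,-0.988,0,0,0,-0.195,0],[0.428,-0.988,0,0,0,-0.195,0],[0.428,-0.988,0,0,0,-0.195,0],[0,0,-1,0,0,0,0],[0,0,-1,0,0,0,0],[0,0,-1,0,0,0,0],[0,0,-0.7,0,0,0,0],[0,0,0,0,0,0,0],[0,0,0,0,0,0,0],[0,0,0,0,0,0,0]]
  ]
}}

```text
time_s: 65.2
tcp_pos: [0.6444, -0.2507, 0.1047]
tcp_rot: [0.102, 0.995, -0.001, 0.001]
force: [-0.5, 1.1, -3.4]
opening: 0.161
finger_force: 54.9
```

Call:
{"fn": "send_rows", "kwargs": {
  "motion": [
    [[0,0,-0.3,0,0,0,0],[0,0,-0.2,0,0,0,0],[0,0,-0.2,0,0,0,0],[0,0,-0.1,0,0,0,0],[0,0,0,0,0,0,0],[0,0,0,0,0,0,0]]
  ]
}}

```text
time_s: 65.8
tcp_pos: [0.6435, -0.2502, 0.0875]
tcp_rot: [0.102, 0.995, 0.0, -0.0]
force: [0.4, 0.1, -2.7]
opening: 0.156
finger_force: 54.9
```

Release, then retreat up and back so I can inspect all the housings.

Call:
{"fn": "send_rows", "kwargs": {
  "motion": [
    [[0,0,-0.08,0,0,0,0],[0,0,0,0,0,0,0],[0,0,0,0,0,0,0.25],[0,0,0,0,0,0,0.45],[0,0,0,0,0,0,0.5],[0,0,0,0,0,0,0.5],[0,0,0.5,0,0,0,0.5],[0,0,1,0,0,0,0.5],[0,0,1,0,0,0,0.5],[0,0,1,0,0,0,0.5],[0,0,1,0,0,0,0.5],[0,0.5,1,0,0,0.3,0.5],[0,0.9,1,0,0,0.3,0.5],[0,0.9,1,0,0,0.3,0.5],[0,0.9,1,0,0,0.3,0.5],[0,0.9,1,0,0,0.3,0.5],[0,0.9,1,0,0,0.3,0.5],[0,0.9,1,0,0,0.3,0.5],[0,0,0,0,0,0,0.5],[0,0,0,0,0,0,0.5]]
  ]
}}

```text
time_s: 67.8
tcp_pos: [0.6435, -0.1323, 0.3166]
tcp_rot: [0.011, 1.0, -0.001, 0.001]
force: [0.1, -0.2, -1.4]
opening: 0.495
finger_force: 0.0
```

Call:
{"fn": "send_rows", "kwargs": {
  "motion": [
    [[0.7,1,0.4,0,0,0,0.5],[0.7,1,0.4,0,0,0,0.5],[0.7,1,0.4,0,0,0,0.5],[0.7,1,0.4,0,0,0,0.5],[0.7,1,0.4,0,0,0,0.5],[0.7,1,0.4,0,0,0,0.5],[0,0,0,0,0,0,0.5],[0,0,0,0,0,0,0.5]]
  ]
}}

```text
time_s: 68.6
tcp_pos: [0.7271, -0.0131, 0.3619]
tcp_rot: [0.011, 1.0, -0.0, -0.002]
force: [-0.4, -0.0, -0.3]
opening: 0.499
finger_force: 0.0
```

Run:
```python
from h import *
s=manip.sense();print(s['tcp_pos'],s['time_s'])
w,_=wsnap('H');a=snap('scene','s9.png');b=snap('side','d9.png')
cv2.imwrite('pics/fin.png',np.vstack([np.hstack([cv2.resize(a[150:290,130:410],(400,200),interpolation=3),cv2.resize(b[110:290,170:370],(400,360),interpolation=3)[:200]]),np.hstack([w[:250,:],cv2.resize(b[110:290,170:370],(400,360),interpolation=3)[110:360,:240]])]))
```

```text
[ 0.72711651 -0.01309415  0.36192642] 68.6
```

View pics/fin.png

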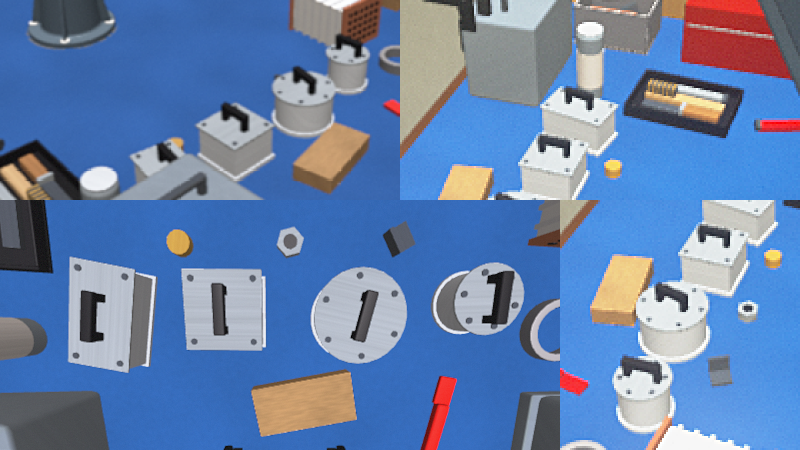

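The picture shows all four covers seated handle up, at (100,315), (222,310), (360,315) and (490,298) in the wrist view. The tools are in the tray, the bystanders are untouched, and the arm is clear. Handing in.

```bash
python3 -c "
from h import *
print(manip.finish_job())"
```

```text
the job is handed in; nothing more can be done
None
```

The job is handed in: the file, wire brush and chisel are in the tray, and all four covers were on the bench and now sit handle up on their own housings, flat on the rim as far as the final pictures show; I did not measure flange heights after release.

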